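# Battery change-over: spent packs through the sprung flaps, new cartons stacked

### The job

Finish the battery change-over: post every spent battery pack through the sprung flaps into the return box, holding the flaps open until the pack is past them and letting them shut again afterwards, and stack every boxed new pack squarely in one column on the yellow pad of the stand, flush with the pad and with one another. In any order; leave the other things on the bench where they are.

Things in the scene. Friction and masses are not known exactly. Their poses are not given: they have to be found in the camera images.
- pack0_c (a point): Spent battery pack: black plastic block with one blue end, 80 long (its x, blue end at +x) x 32 wide (its y) x 30 high (its z) mm, about 140 g; this point is its centre. It starts lying flat on the bench. Some packs may be absent.
- carton0_c (a point): Closed cardboard carton of a new pack, white tape along the top, blue labels on its long sides: 80 long (its x) x 56 wide (its y) x 36 high (its z) mm, about 250 g; this point is its centre. It starts flat on the bench. All cartons are alike. Some may be absent.
- pack1_c (a point): Spent battery pack: black plastic block with one blue end, 80 long (its x, blue end at +x) x 32 wide (its y) x 30 high (its z) mm, about 140 g; this point is its centre. It starts lying flat on the bench. Some packs may be absent.
- carton1_c (a point): Closed cardboard carton of a new pack, white tape along the top, blue labels on its long sides: 80 long (its x) x 56 wide (its y) x 36 high (its z) mm, about 250 g; this point is its centre. It starts flat on the bench. All cartons are alike. Some may be absent.
- pack2_c (a point): Spent battery pack: black plastic block with one blue end, 80 long (its x, blue end at +x) x 32 wide (its y) x 30 high (its z) mm, about 140 g; this point is its centre. It starts lying flat on the bench. Some packs may be absent.
- carton2_c (a point): Closed cardboard carton of a new pack, white tape along the top, blue labels on its long sides: 80 long (its x) x 56 wide (its y) x 36 high (its z) mm, about 250 g; this point is its centre. It starts flat on the bench. All cartons are alike. Some may be absent.
- pack3_c (a point): Spent battery pack: black plastic block with one blue end, 80 long (its x, blue end at +x) x 32 wide (its y) x 30 high (its z) mm, about 140 g; this point is its centre. It starts lying flat on the bench. Some packs may be absent.
- carton3_c (a point): Closed cardboard carton of a new pack, white tape along the top, blue labels on its long sides: 80 long (its x) x 56 wide (its y) x 36 high (its z) mm, about 250 g; this point is its centre. It starts flat on the bench. All cartons are alike. Some may be absent.
- bin: Battery return box, fixed to the bench: red box with clear sides, outside 132 (its x) x 166 (its y) x 172 high mm, walls 6 mm, inner floor 6 mm up. Origin at the centre of its underside, z up. Its whole open top (120 x 154 mm inside) is closed by two sprung yellow flaps that meet on the middle line along its y axis.
- bin_mouth (a point): Centre of the box's mouth, on the top of the shut flaps where they meet (168 mm above the bench); axes as the box. Keep long packs along its y and the fingers astride the pack along its x: pressed 45 mm below this point the fingers hold both flaps aside, so that an opened grip lets the pack fall between them. The flaps do not give way to a pack's weight alone; a pack that lies on them can be taken up again.
- flap_a (a joint): Yellow flap, 58 x 150 x 4 mm with a black rubber lip, hinged along the -x edge of the box's mouth; 0 = shut (level), grows to 1.35 rad as it is pushed down into the box; a spring shuts it (0.15 N m when shut, 0.25 N m at 1 rad).
- flap_b (a joint): Yellow flap, 58 x 150 x 4 mm with a black rubber lip, hinged along the +x edge of the box's mouth; 0 = shut (level), grows to 1.35 rad as it is pushed down into the box; a spring shuts it (0.15 N m when shut, 0.25 N m at 1 rad).
- stand: Stacking stand, fixed to the bench: dark steel foot 130 x 110 x 6 mm with a raised yellow pad in its middle, 80 (its x) x 56 (its y) mm, exactly a carton's footprint. Origin at the centre of its underside, z up.
- stand_top (a point): Centre of the top of the yellow pad, 14 mm above the bench; axes as the stand. The first carton's centre comes to lie 18 mm above it, each further one 36 mm higher.
- socket: Bystander: steel wrench socket standing on end, 26 mm diameter, 45 high; origin under its centre.
- bearing: Bystander: small ball bearing lying flat, 36 mm outside, 12 high; origin under its centre.
- screwdriver: Bystander: screwdriver with orange handle, 170 mm long, lying; origin under it.
- grease: Bystander: white grease jar with black cap, 60 mm diameter, 60 high; origin under its centre.
- spray: Bystander: white spray can with blue cap, 56 mm diameter, 150 high; origin under its centre.
- hammer: Bystander: hammer, 240 mm long, lying; origin under it.
Not all that is in view belongs to the job. What is shaped like the part that bears pack1_c but green, purple or turquoise is not meant.

How it is judged:
By the outcome, as a careful person would: the job done as asked, in the order asked, and still so for the second after the job is handed in, with the robot touching nothing.
Of pack0, pack1, pack2, pack3 only 3 to 4 are there at a start; the rules pass over those that are not, and their reading is None.
Of carton0, carton1, carton2, carton3 only 3 to 4 are there at a start; the rules pass over those that are not, and their reading is None.
At some moment in a run one of pack0, pack1, pack2, pack3, carton0, carton1, carton2, carton3 may be knocked a few centimetres aside while the robot is not near it.
It also fails if it takes over 210 s, if anything falls off the work surface, if the arm or the gripper's body presses on something with over 40 N, if the wrist force passes 120 N, or if a joint passes its speed limit or range.

### The arm

A 6-joint arm with a two-finger parallel gripper is mounted at the origin on the work surface. World frame = base frame: x ahead of the robot, y to its left, z up, the work surface at z = 0. Lengths are in m, angles in degrees, forces in N, time in s.
With the tool pointing down it reaches from about 0.25 to 0.725 m from the base axis. Payload 9.7 kg.
Tool frame: the origin (TCP) lies at the very end of the fingers, on their centre line; the grasp point (between the pads) lies 19 mm behind it; z points along the fingers, y is the direction in which the jaws open and shut (so a half turn about z gives the same grasp; the last joint's range is limited). The gripper opens to 85 mm and grips with 20 to 120 N. Pads are 22 mm wide; open, the fingers measure 114 mm over their backs; the gripper's body (76 mm by 85 mm) begins 54 mm behind the grasp point. The pads swing forward as they close: fully open they stand 13 mm farther back than shut.
Start: joints at [-65.489, 4.979, 10.078, 95.1, 0, 90], TCP at [0.228, -0.5, 0.231] pointing down, gripper open.
Joint ranges: [-179.16, 179.16], [-48.56, 103.87], [-65.8, 70.77], [-126.05, 130.52], [-82.76, 87.17], [-180, 180]. Speed limits (degrees/s): [127.2, 127.2, 147.25, 180, 180, 180].

### API

Orientations are given as [roll, pitch, yaw] about the fixed x, y, z axes, in that order (R = Rz(yaw) Ry(pitch) Rx(roll)).
In Python, from workcell import bot gives the robot as it stands. The module is installed in compiled form; this text tells all that it offers.
- The arm moves only by the tool arm_command, never from a script. Its argument "increments" is a list of rows, each a list of 7 numbers: the gripper command: -1 is fully open, 1 is shut, values between are in proportion, then the shift along the tool's x, y, z in cm, then the turn, a rotation vector about the tool's x, y, z in degrees. In form: [[gripper, x, y, z, rx, ry, rz], ...]. A call has 1 to 10 rows; each row shifts and turns the commanded pose from where the row before left it, along the tool's axes as they then stand; what a row does not reach is not made up. A row lasts 1/8 s, in which the tool goes at most 62.5 mm and 10.7 degrees, less where a joint would pass 70% of its speed; a pose out of reach is approached as far as the arm can. A call is refused whole if a number of a shift passes 6.25 or a number of a turn 10.7, either way. A call with a gripper value outside its range is refused whole. The fingers move at their own pace and stop on an object; "grip_force" is the grip in N (left out, the last holds). Time passes only in rows, so rows that do not move let the fingers close. It gives the time, the measured TCP pose, the force and the opening at its end, in the units of the state.
- bot.get_obs(): the state, without advancing time (a new reading comes with each control period).
- bot.camera(name): name is "scene" or "top"; returns a dict with "color" (400x640x3 uint8, red, green, blue), "fx", "fy", "cx", "cy" (pixels), "origin" and "attitude" of the camera in the world. Camera axes: x right, y up, looking along -z (the intrinsics and any distortion apply to the point x, -y, -z); pixel columns grow to the right and rows downward; lengths in m; the calibration is good to about 2 mm. A picture is of the moment at which its call begins. There is no depth.
- bot.job_done(): hands the job in, once; it reports no verdict.
The state is a dict: "time": time; "q": joint angles; "qd": joint speeds; "joint_efforts": joint torques, N m; "ee_pos": TCP position; "tcp_rot": TCP orientation; "wrist_force": force on the tool from outside, world axes, zero at the start; "torque": the same for the moment, N m; "opening": finger opening in m.
Only numpy, scipy, OpenCV 4.12 (cv2) and the standard library are available. Lean on these libraries where they do the work, as an engineer would, in place of code of your own. Each camera call takes 0.05 s, during which the arm holds its last target. There are 200 camera calls.

## Working session

There is one attempt and no reset: what is moved stays moved. The work goes in short steps, Python scripts to look and compute and a tool call to move; the robot and the scene stay as the last step left them, time stands still between calls to the robot, and variables do not carry over. Pictures are saved under pics/ and viewed, about 12 in all and at most 16, crops included, and the job is handed in when it is done.

Besides the shell and the picture viewer there is one more tool, called as name([rows], argument=value, ...), one row to a line, values as JSON. arm_command: Moves the arm, as the interface text tells. Its arguments: {"type":"object","properties":{"increments":{"type":"array"},"grip_force":{"type":"number"}},"required":["increments"]}

```bash
mkdir -p pics
cat > h.py <<'E'
import numpy as np, cv2
from workcell import bot
from scipy.spatial.transform import Rotation as R
def cam(n):
    c=bot.camera(n); 
    return c
def save(c,name): cv2.imwrite('pics/'+name+'.png',c['color'][:,:,::-1])
E
python3 - <<'E'
from h import *
for n in('top','scene'):
    c=cam(n); save(c,n+'0'); print({k:v for k,v in c.items() if k!='color'})
print(bot.get_obs())
E
```

```text
{'fx': 504.3521133750049, 'fy': 504.3521133750049, 'cx': 320.0552185847267, 'cy': 212.7169785581778, 'origin': array([ 0.42693362, -0.00729953,  1.78230032]), 'attitude': array([  4.47408741,   0.23114746, -88.34899209])}
{'fx': 362.7161421651467, 'fy': 362.7161421651467, 'cx': 310.34133704432867, 'cy': 192.0681241193143, 'origin': array([1.21317533, 0.16925296, 0.79223605]), 'attitude': array([ 45.58503941,  -0.65783059, 104.41168588])}
{'time': 0.1, 'q': array([-6.54870131e+01,  5.00830430e+00,  1.00387652e+01,  9.50990484e+01,
       -1.18162569e-03,  9.00010696e+01]), 'qd': array([-0.01420941, -0.0436102 ,  0.18255507,  0.09183437, -0.06952703,
        0.17291436]), 'joint_efforts': array([-5.48283260e-04, -5.21560657e+01,  4.65651906e+01,  1.60412496e-02,
        2.91159063e-05, -1.56530814e-05]), 'ee_pos': array([ 0.2281052 , -0.50024485,  0.2306485 ]), 'tcp_rot': array([-1.79931413e+02,  1.18290521e-03,  2.45119188e+01]), 'wrist_force': array([0.84116062, 0.75560461, 0.14099706]), 'torque': array([ 0.00940865, -0.02268498, -0.03764656]), 'opening': 0.08541996434232547}
```

View pics/top0.png

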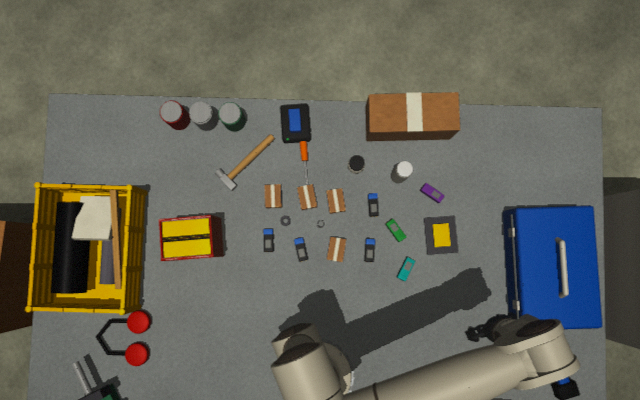

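View pics/scene0.png

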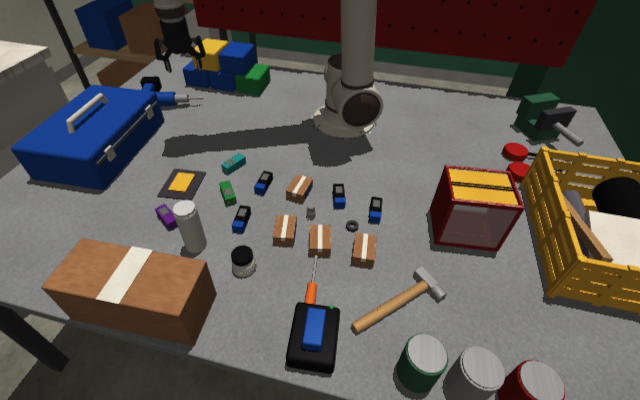

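The top view shows four cartons near (273,196), (307,196), (336,200) and (336,249), and four blue-ended packs near (268,239), (301,249), (370,250) and (373,205). The bin is near (188,238) and the stand near (441,236). Next I measure them by masks.

```bash
cat >> h.py <<'E'
def ray(c,uv):
    uv=np.atleast_2d(np.float64(uv)); A=R.from_euler('xyz',c['attitude'],degrees=True).as_matrix()
    d=np.c_[(uv[:,0]-c['cx'])/c['fx'],-(uv[:,1]-c['cy'])/c['fy'],-np.ones(len(uv))]@A.T
    return d
def onz(c,uv,z):
    d=ray(c,uv); o=np.asarray(c['origin']); t=(z-o[2])/d[:,2]; return o+d*t[:,None]
def proj(c,p):
    A=R.from_euler('xyz',c['attitude'],degrees=True).as_matrix()
    q=(np.atleast_2d(p)-c['origin'])@A; return np.c_[c['cx']+c['fx']*q[:,0]/-q[:,2],c['cy']+c['fy']*q[:,1]/q[:,2]]
def hsv(c): return cv2.cvtColor(c['color'],cv2.COLOR_RGB2HSV)
def blobs(m,lo,hi):
    n,l,s,ce=cv2.connectedComponentsWithStats(m.astype(np.uint8),connectivity=8)
    return [(i,s[i],ce[i],l==i) for i in range(1,n) if lo<=s[i,4]<=hi]
E
python3 - <<'E'
from h import *
c=cam('top'); im=c['color'][:,:,::-1]
cr=im[180:285,150:350]; cv2.imwrite('pics/c1.png',cv2.resize(cr,None,fx=4,fy=4,interpolation=cv2.INTER_NEAREST))
cr=im[180:285,300:500]; cv2.imwrite('pics/c2.png',cv2.resize(cr,None,fx=4,fy=4,interpolation=cv2.INTER_NEAREST))
h=hsv(c)
for nm,(u,v) in dict(bench=(400,300),brown=(336,245),blue=(269,233),blk=(269,245),pad=(441,236),foot=(428,222),tape=(336,250)).items(): print(nm,h[v,u])
H,S,V=[h[:,:,i].astype(int) for i in range(3)]
for nm,m in dict(yel=(H>20)&(H<33)&(S>150)&(V>120),blue=(H>100)&(H<125)&(S>120)&(V>50),brown=(H>3)&(H<20)&(S>60)&(V>60),dark=(V<55)&(S<110)).items():
    for i,s,ce,l in blobs(m,8,1200):
        if 150<ce[0]<480 and 150<ce[1]<290: print(nm,s[:5],ce.round(1),onz(c,ce,0.03)[0,:2].round(4))
E
```

```text
bench [60 11 72]
brown [ 28  35 204]
blue [108 183 176]
blk [ 35  24 115]
pad [ 25 255 204]
foot [135   8  65]
tape [ 27  36 203]
yel [162 218  48  19 735] [185.2 227.2] [0.4998 0.4715]
yel [433 223  18  24 379] [441.2 234.7] [ 0.4994 -0.4187]
yel [163 239  48  19 738] [186.4 247.7] [0.4288 0.4638]
blue [368 193  10   7  52] [372.2 195.8] [ 0.6283 -0.1767]
blue [264 229   9   6  53] [267.9 231.5] [0.4933 0.183 ]
blue [294 238  10   7  51] [298.5 240.8] [0.4641 0.0755]
blue [366 239   9   6  54] [370.  241.5] [ 0.4686 -0.1723]
brown [227 134  48  46 447] [250.8 156.3] [0.7559 0.2532]
brown [299 141   9  20 152] [303.4 150.3] [0.7823 0.0687]
brown [264 184   8  24 160] [267.4 195.6] [0.6186 0.1895]
brown [274 184   8  24 160] [277.4 195.4] [0.6202 0.1546]
brown [306 184  11  24 157] [311.4 195.6] [0.6229 0.0356]
brown [297 186  11  24 159] [301.8 197.6] [0.6148 0.069 ]
brown [336 188  10  24 156] [340.5 199.6] [ 0.6118 -0.0665]
brown [326 190  11  24 162] [330.8 201.3] [ 0.6047 -0.0326]
brown [193 215  10   4  14] [197.9 216.9] [0.5369 0.4289]
brown [180 216  12   4  23] [185.7 218. ] 
[... 419 characters left out ...]
3]
brown [327 237  10  24 156] [331.2 248.3] [ 0.4413 -0.0386]
brown [336 238  10  24 157] [341.  249.8] [ 0.4369 -0.0724]
brown [160 242   3  19  19] [160.6 251. ] [0.4149 0.5529]
brown [162 253  50   8  92] [185.3 256.9] [0.3971 0.4661]
dark [350 156  14  15 172] [356.4 162.8] [ 0.743  -0.1187]
dark [281 191   1   8   8] [281.  194.5] [0.6237 0.142 ]
dark [368 199  10  18  87] [372.6 207.1] [ 0.5887 -0.179 ]
dark [213 213  11  14  47] [219.6 217.4] [0.5373 0.3533]
dark [222 231   5  24  36] [222.9 242.3] [0.4512 0.3381]
dark [264 235  10  17  91] [268.8 242.3] [0.4557 0.1785]
dark [296 243  12  18  72] [302.  251.1] [0.4288 0.0625]
dark [364 245  10  17  79] [368.7 252.2] [ 0.4315 -0.1685]
```

View pics/c1.png

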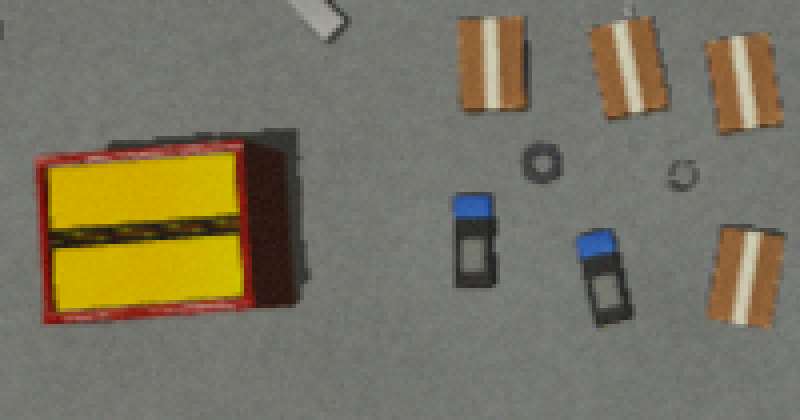

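View pics/c2.png

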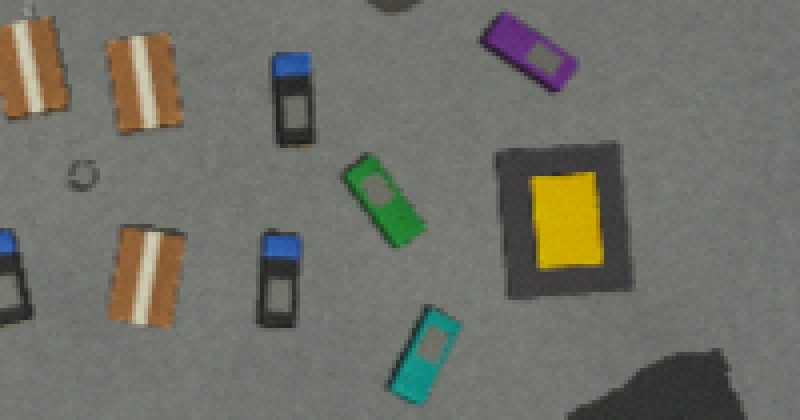

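```bash
cat >> h.py <<'E'
def rect(c,pts_or_mask,z):
    """hull of a mask -> world polygon at z -> centre, long-axis yaw, sizes"""
    m=pts_or_mask.astype(np.uint8); pts=np.argwhere(m)[:,::-1].astype(np.float32)
    pts=np.concatenate([pts+np.float32(d) for d in((-.5,-.5),(.5,-.5),(-.5,.5),(.5,.5))])
    hu=cv2.convexHull(pts)[:,0]; w=onz(c,hu,z)[:,:2]*1000
    M=cv2.moments(w.astype(np.float32).reshape(-1,1,2))
    ce=np.array([M['m10'],M['m01']])/M['m00']
    th=.5*np.degrees(np.arctan2(2*M['mu11'],M['mu20']-M['mu02']))
    _,sz,_=cv2.minAreaRect(w.astype(np.float32))
    return ce.round(1),round(th,1),np.round(sorted(sz)[::-1],0),len(hu)
def locate(c):
    h=hsv(c);H,S,V=[h[:,:,i].astype(int) for i in range(3)]
    out={}
    yel=(H>20)&(H<33)&(S>150)&(V>120)
    b=[x for x in blobs(yel,300,800) if x[2][1]>205 and x[2][1]<270]
    fl=[x for x in b if x[2][0]<215]; pd=[x for x in b if x[2][0]>400]
    if len(fl)==2: out['bin']=[rect(c,fl[0][3]|fl[1][3],.168)]
    if pd: out['pad']=[rect(c,pd[0][3],.014)]
    blue=(H>100)&(H<125)&(S>120)&(V>50)
    roi=np.zeros_like(blue); roi[170:285,230:470]=1
    dark=(V<60)&(S<110)&roi
    P=[]
    for i,s,ce,l in blobs(blue&roi,25,90):
        near=cv2.dilate(l.astype(np.uint8),np.ones((3,3)))>0
        bl=[x for x in blobs(dark,40,160) if (x[3]&near).any()]
        m=l.copy()
        for x in bl: m|=x[3]
        P.append(rect(c,m,.015))
    out['packs']=P
    brown=((H>3)&(H<20)&(S>60)&(V>60)&roi)
    tape=((H>18)&(H<35)&(S>18)&(S<110)&(V>150)&roi)
    C=[]
    for i,s,ce,l in blobs(brown|tape,250,800): C.append(rect(c,l,.018))
    out['cartons']=C
    return out
def show(c):
    for k,v in locate(c).items():
        for r in v: print(k,*r)
def plan(x,y,yaw):
    o=bot.get_obs(); p=o['ee_pos'];t=o['tcp_rot']; f=R.from_euler('xyz',t,degrees=True)
    rz=-(((yaw-t[2])+90)%180-90)
    g=R.from_euler('xyz',[180,0,yaw],degrees=True)
    d=g.inv().apply(np.array([x,y,p[2]])-p)*100
    print('t',round(o['time'],2),'p',p.round(4),'rot',t.round(2),'op',o['opening'].__round__(4),'| rz',round(rz,2),'-> shift at final yaw (cm) x %.2f y %.2f'%(d[0],d[1]), '(if half turn: negate)' )
E
python3 - <<'E'
from h import *
c=cam('top');show(c);
E
```

```text
bin [461.5 430. ] -83.5 [154. 119.] 12
pad [ 500.6 -422.3] 5.9 [83. 62.] 11
packs [ 600.1 -180.2] 2.4 [85. 35.] 9
packs [463.8 181.7] 2.9 [81. 35.] 6
packs [436.   67.9] 16.6 [83. 36.] 13
packs [ 439.3 -171.3] -3.6 [82. 35.] 9
cartons [620.7 173. ] 7.3 [85. 63.] 8
cartons [620.4  52.9] 12.6 [88. 62.] 14
cartons [609.6 -49.3] 9.9 [88. 62.] 12
cartons [439.4 -55.8] -7.3 [86. 62.] 12
```

Run:
```python
from h import *
plan(.4638,.1817,3)
c=cam('top')
big=cv2.resize(c['color'],None,fx=8,fy=8,interpolation=cv2.INTER_CUBIC)
h=cv2.cvtColor(big,cv2.COLOR_RGB2HSV)
def sub(m,box,z):
    u0,u1,v0,v1=[8*k for k in box]; m=m[v0:v1,u0:u1].astype(np.uint8)
    ct=max(cv2.findContours(m,0,1)[0],key=cv2.contourArea)[:,0]+[u0,v0]
    w=(onz(c,(ct+.5)/8-.5,z)[:,:2]*1000).astype(np.float32)
    M=cv2.moments(w.reshape(-1,1,2)); print(M['m10']/M['m00'],M['m01']/M['m00'],cv2.minAreaRect(w))
y=(h[...,0]>18)&(h[...,0]<35)&(h[...,1]>110)
sub(y,(428,456,215,255),.014)
V=h[...,2].astype(int); sub((V<80)&(h[...,1]<60)&(h[...,0]>110)|y,(420,462,210,258),.006)
r=(((h[...,0]<10)|(h[...,0]>170)|y)&(h[...,1]>90)&(big[...,0]>110))
sub(r,(150,216,205,270),.17)
```

```text
t 0.2 p [ 0.2281 -0.5003  0.2308] rot [-179.95   -0.     24.51] op 0.0853 | rz 21.51 -> shift at final yaw (cm) x 27.11 y -66.87 (if half turn: negate)
499.98643430796164 -422.29165339448787 ((500.1802673339844, -422.0908203125), (83.90534973144531, 61.52810287475586), 6.343320369720459)
500.3169314975688 -424.16912526714543 ((500.5116271972656, -423.9674072265625), (84.28498077392578, 61.80646514892578), 6.343337059020996)
460.3822971130845 431.29762028707097 ((460.5011901855469, 430.79510498046875), (137.75970458984375, 169.22219848632812), 5.963942050933838)
```

arm_command([
  [-0.4,0,0,0,0,0,7.2],
  [-0.4,0,0,0,0,0,7.2],
  [-0.4,0,0,0,0,0,7.1],
  [-0.4,2.3,-5.6,0,0,0,0],
  [-0.4,2.3,-5.6,0,0,0,0],
  [-0.4,2.3,-5.6,0,0,0,0],
  [-0.4,2.3,-5.6,0,0,0,0],
  [-0.4,2.3,-5.6,0,0,0,0],
  [-0.4,2.3,-5.6,0,0,0,0],
  [-0.4,2.3,-5.6,0,0,0,0],
], grip_force=60)

```text
time: 1.5
ee_pos: [0.3686, -0.0987, 0.2314]
tcp_rot: [180.0, -0.1, 3.0]
wrist_force: [2.0, -0.4, 0.2]
opening: 0.0601
```

arm_command([
  [-0.4,2.2,-5.6,2,0,0,0],
  [-0.4,2.2,-5.6,2,0,0,0],
  [-0.4,2.2,-5.6,4,0,0,0],
  [-0.4,2.2,-5.6,4,0,0,0],
  [-0.4,2.2,-5.3,4,0,0,0],
  [-0.4,0,0,0,0,0,0],
])

```text
time: 2.25
ee_pos: [0.4591, 0.0865, 0.0867]
tcp_rot: [-176.7, 0.3, 8.7]
wrist_force: [-0.1, -0.8, 0.1]
opening: 0.06
```

Run:
```python
from h import *
plan(.4638,.1817,3)
```

```text
t 2.25 p [0.4591 0.0865 0.0867] rot [-176.67    0.32    8.69] op 0.06 | rz 5.69 -> shift at final yaw (cm) x 0.97 y -9.49 (if half turn: negate)
```

```bash
cat >> h.py <<'E'
def plan(x,y,yaw,z=None):
    o=bot.get_obs(); p=o['ee_pos'];t=o['tcp_rot']; f=R.from_euler('xyz',t,degrees=True)
    g=min((R.from_euler('xyz',[180,0,yaw+k],degrees=True) for k in(0,180)),key=lambda g:abs((f.inv()*g).magnitude()))
    rv=(f.inv()*g).as_rotvec(degrees=True); d=g.inv().apply(np.array([x,y,p[2] if z is None else z])-p)*100
    print('t %.2f'%o['time'],'p',p.round(4),'rot',t.round(1),'op %.4f'%o['opening'],'F',o['wrist_force'].round(1),'q',o['q'].round(0),'\n turn first',rv.round(2),'then shift cm',d.round(2))
E
python3 - <<'E'
from h import *
plan(.4638,.1817,3,.09)
E
```

```text
t 2.25 p [0.4591 0.0865 0.0867] rot [-176.7    0.3    8.7] op 0.0600 F [-0.1 -0.8  0.1] q [  9.  -6. -17.  80.   3. 180.] 
 turn first [-3.31  0.49  5.68] then shift cm [ 0.97 -9.49 -0.33]
```

arm_command([
  [-0.4,0,0,0,0,0,-10],
  [-0.4,0,0,0,0,0,-10],
  [-0.4,0,0,0,0,0,-10],
  [-0.4,0,0,0,0,0,-10],
  [-0.4,0,0,0,0,0,-10],
  [-0.4,0,0,0,0,0,-10],
  [-0.4,0,0,0,0,0,-10],
  [-0.4,0,0,0,0,0,-10],
  [-0.4,0,0,0,0,0,-10],
  [-0.4,0,0,0,0,0,-10],
])

```text
time: 3.5
ee_pos: [0.4603, 0.0852, 0.0909]
tcp_rot: [179.4, -3.2, 108.9]
wrist_force: [0.5, -0.5, 0.0]
opening: 0.0596
```

arm_command([
  [-0.4,0,0,0,0,0,-10],
  [-0.4,0,0,0,0,0,-10],
  [-0.4,0,0,0,0,0,-10],
  [-0.4,0,0,0,0,0,-10],
  [-0.4,0,0,0,0,0,-10],
  [-0.4,0,0,0,0,0,-10],
  [-0.4,0,0,0,0,0,-10],
])

```text
time: 4.38
ee_pos: [0.4602, 0.0852, 0.0909]
tcp_rot: [176.7, -0.5, 178.9]
wrist_force: [0.3, 0.0, 0.1]
opening: 0.06
```

Run:
```python
from h import *
plan(.4638,.1817,183,.09)
```

```text
t 4.38 p [0.4602 0.0852 0.0909] rot [176.7  -0.5 178.9] op 0.0600 F [0.3 0.  0.1] q [  8.  -7. -17.  80.   3.  10.] 
 turn first [ 3.27 -0.41 -4.13] then shift cm [-0.86  9.62  0.09]
```

arm_command([
  [-0.4,0,0,0,3.3,-0.4,-4.1],
  [-0.4,-0.4,3.8,0,0,0,0],
  [-0.4,-0.3,3.8,0,0,0,0],
  [-0.4,-0.2,2,0,0,0,0],
  [-0.4,0,0,3,0,0,0],
  [-0.4,0,0,3,0,0,0],
  [-0.4,0,0,2.5,0,0,0],
  [-0.4,0,0,0,0,0,0],
  [0.5,0,0,0,0,0,0],
  [0.5,0,0,0,0,0,0],
])

```text
time: 5.62
ee_pos: [0.4656, 0.1823, 0.0065]
tcp_rot: [180.0, 0.0, -177.3]
wrist_force: [-0.1, -0.3, -0.9]
opening: 0.031
```

arm_command([
  [0.5,0,0,0,0,0,0],
  [0.5,0,0,0,0,0,0],
  [0.5,0,0,-3,0,0,0],
  [0.5,0,0,-3,0,0,0],
])

```text
time: 6.12
ee_pos: [0.4645, 0.182, 0.0657]
tcp_rot: [-180.0, -0.1, -177.3]
wrist_force: [0.6, 1.0, -0.6]
opening: 0.0312
```

Run:
```python
from h import *
plan(.4605,.431,276.2,.25)
```

```text
t 6.12 p [0.4645 0.182  0.0657] rot [-1.800e+02 -1.000e-01 -1.773e+02] op 0.0312 F [ 0.6  1.  -0.6] q [ 21.  -2. -15.  77.   0.  19.] 
 turn first [-1.000e-01 -7.000e-02  8.649e+01] then shift cm [ 24.8    2.29 -18.43]
```

arm_command([
  [0.5,0,0,-4.5,0,0,8.65],
  [0.5,0,0,-4.5,0,0,8.65],
  [0.5,0,0,-4.5,0,0,8.65],
  [0.5,0,0,-4.5,0,0,8.65],
  [0.5,0,0,0,0,0,8.65],
  [0.5,0,0,0,0,0,8.65],
  [0.5,0,0,0,0,0,8.65],
  [0.5,0,0,0,0,0,8.65],
  [0.5,0,0,0,0,0,8.65],
  [0.5,0,0,0,0,0,8.65],
])

```text
time: 7.38
ee_pos: [0.4649, 0.1821, 0.2452]
tcp_rot: [-179.9, 0.0, 95.9]
wrist_force: [1.2, -0.4, -0.8]
opening: 0.0309
```

arm_command([
  [0.5,3.5,0.3,0,0,0,0],
  [0.5,3.5,0.3,0,0,0,0],
  [0.5,3.5,0.3,0,0,0,0],
  [0.5,3.5,0.3,0,0,0,0],
  [0.5,3.5,0.3,0,0,0,0],
  [0.5,3.5,0.4,0,0,0,0],
  [0.5,3.5,0.4,0,0,0,0],
  [0.5,0.3,0,0,0,0,0],
  [0.5,0,0,0,0,0,0],
])

```text
time: 8.5
ee_pos: [0.461, 0.4309, 0.2446]
tcp_rot: [-179.9, 0.0, 96.2]
wrist_force: [-0.8, -1.2, -1.8]
opening: 0.0308
```

Run:
```python
from h import *
plan(.4605,.431,276.2,.123)
c=cam('scene');im=c['color'][:,:,::-1][20:270,380:560]; cv2.imwrite('pics/s1.png',cv2.resize(im,None,fx=3,fy=3,interpolation=cv2.INTER_CUBIC)[:600])
```

```text
t 8.50 p [0.461  0.4309 0.2446] rot [-179.9    0.    96.2] op 0.0308 F [-0.8 -1.2 -1.8] q [ 43.  17.  26.  99.   0. 127.] 
 turn first [-0.11  0.03  0.01] then shift cm [ 0.02 -0.05 12.16]
```

View pics/s1.png

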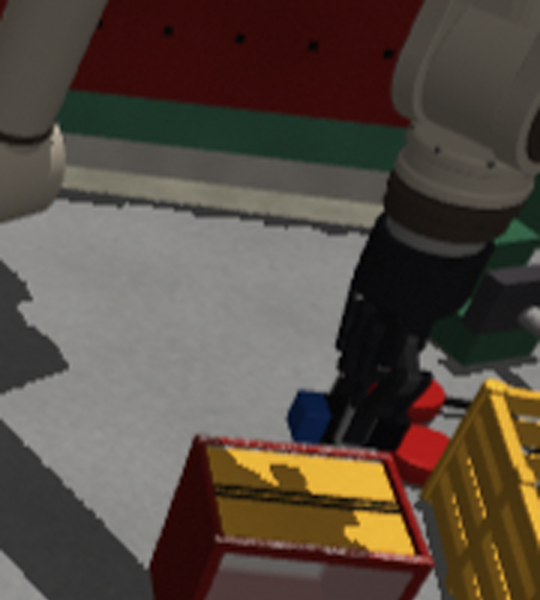

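arm_command([
  [0.5,0,0,4,0,0,0],
  [0.5,0,0,3,0,0,0],
  [0.5,0,0,1.5,0,0,0],
  [0.5,0,0,1.5,0,0,0],
  [0.5,0,0,1.3,0,0,0],
  [0.5,0,0,1.3,0,0,0],
  [0.5,0,0,0,0,0,0],
  [-0.35,0,0,0,0,0,0],
  [-0.35,0,0,0,0,0,0],
  [-0.35,0,0,0,0,0,0],
])

```text
time: 9.8
ee_pos: [0.4608, 0.4307, 0.1188]
tcp_rot: [-179.9, 0.0, 96.2]
wrist_force: [-2.2, -2.5, 2.7]
opening: 0.0572
```

arm_command([
  [-0.35,0,0,0,0,0,0],
  [-0.35,0,0,0,0,0,0],
  [-0.35,0,0,0,0,0,0],
])

```text
time: 10.18
ee_pos: [0.4609, 0.4307, 0.1187]
tcp_rot: [-179.9, 0.0, 96.2]
wrist_force: [-2.5, -5.1, 3.1]
opening: 0.0573
```

Run:
```python
from h import *
plan(.4605,.431,276.2,.25)
c=cam('scene');im=c['color'][:,:,::-1][120:270,400:560]; cv2.imwrite('pics/s2.png',cv2.resize(im,None,fx=4,fy=4,interpolation=cv2.INTER_CUBIC))
```

```text
t 10.18 p [0.4609 0.4307 0.1187] rot [-179.9    0.    96.2] op 0.0573 F [-2.5 -5.1  3.1] q [ 43.  15.  10.  84.   0. 127.] 
 turn first [-0.11  0.04 -0.02] then shift cm [  0.03  -0.03 -13.13]
```

View pics/s2.png

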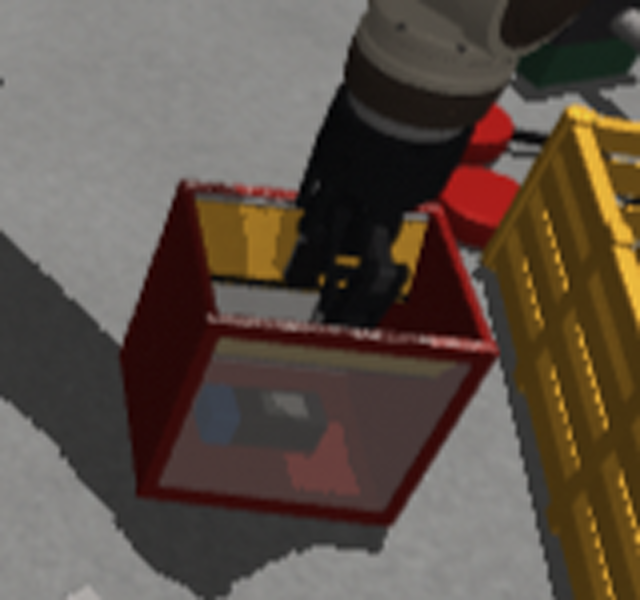

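The pack lies on the bin floor (about pixel (265,415) in the crop), and both flaps are held aside by the fingers. I lift out, then measure again.

arm_command([
  [-0.4,0,0,-4,0,0,0],
  [-0.4,0,0,-4,0,0,0],
  [-0.4,0,0,-4,0,0,0],
  [-0.4,-3,0,0,0,0,-9],
  [-0.4,-3,0,0,0,0,-10],
  [-0.4,0,0,0,0,0,-10],
  [-0.4,0,0,0,0,0,-10],
  [-0.4,0,0,0,0,0,-10],
  [-0.4,0,0,0,0,0,-10],
  [-0.4,0,0,0,0,0,-10],
])

```text
time: 11.48
ee_pos: [0.4723, 0.3728, 0.2384]
tcp_rot: [-180.0, -0.1, 165.5]
wrist_force: [-0.3, -0.3, -0.5]
opening: 0.0597
```

Run:
```python
from h import *
c=cam('top');show(c)
plan(.436,.068,193,.09)
```

```text
pad [ 500.2 -422.8] 3.0 [83. 62.] 9
packs [ 600.2 -180.1] 2.3 [85. 35.] 9
packs [436.1  67.9] 16.7 [84. 36.] 13
packs [ 439.3 -171.4] -3.7 [82. 35.] 9
cartons [620.7 173.1] 7.0 [85. 63.] 9
cartons [620.3  52.9] 12.6 [87. 62.] 13
cartons [609.5 -49.3] 9.8 [88. 62.] 13
cartons [439.4 -55.8] -7.3 [86. 62.] 12
t 11.53 p [0.4723 0.3727 0.2384] rot [-1.80e+02 -1.00e-01  1.66e+02] op 0.0599 F [-0.3  0.4 -0.2] q [38. 13. 19. 97.  0. 52.] 
 turn first [ 2.000e-02 -1.000e-01 -2.699e+01] then shift cm [ 10.39 -28.88  14.84]
```

arm_command([
  [-0.4,0,0,0,0,0,-9.5],
  [-0.4,0,0,0,0,0,-9.5],
  [-0.4,0,0,0,0,0,-9.5],
  [-0.4,1.35,-3.6,0,0,0,0],
  [-0.4,1.35,-3.6,0,0,0,0],
  [-0.4,1.35,-3.6,0,0,0,0],
  [-0.4,1.35,-3.6,0,0,0,0],
  [-0.4,1.35,-3.6,3,0,0,0],
  [-0.4,1.35,-3.6,3,0,0,0],
  [-0.4,1.35,-3.6,3,0,0,0],
])

```text
time: 12.78
ee_pos: [0.4398, 0.1042, 0.1478]
tcp_rot: [180.0, -0.0, -166.5]
wrist_force: [0.3, 0.7, 0.3]
opening: 0.0597
```

arm_command([
  [-0.4,1.4,-3.6,3,0,0,0],
  [-0.4,0,0,3,0,0,0],
  [-0.4,0,0,0,0,0,0],
])

```text
time: 13.15
ee_pos: [0.4335, 0.0664, 0.0871]
tcp_rot: [180.0, -0.3, -166.5]
wrist_force: [-0.6, -0.6, 0.2]
opening: 0.0599
```

Run:
```python
from h import *
plan(.436,.068,194,.006)
```

```text
t 13.15 p [0.4335 0.0664 0.0871] rot [ 180.    -0.3 -166.5] op 0.0599 F [-0.6 -0.6  0.2] q [  9. -10. -21.  80.   0.  -5.] 
 turn first [ 0.04 -0.27 -0.48] then shift cm [-0.28  0.09  8.11]
```

arm_command([
  [-0.4,-0.3,0.1,3,0,0,-0.5],
  [-0.4,0,0,3,0,0,0],
  [-0.4,0,0,2.1,0,0,0],
  [-0.4,0,0,0,0,0,0],
  [0.5,0,0,0,0,0,0],
  [0.5,0,0,0,0,0,0],
  [0.5,0,0,0,0,0,0],
  [0.5,0,0,0,0,0,0],
  [0.5,0,0,-3,0,0,0],
  [0.5,0,0,-4,0,0,0],
])

```text
time: 14.4
ee_pos: [0.4367, 0.0684, 0.0784]
tcp_rot: [180.0, -0.2, -165.8]
wrist_force: [0.8, 0.3, -1.5]
opening: 0.0305
```

arm_command([
  [0.5,0,0,-4.2,0,0,-9.2],
  [0.5,0,0,-4.2,0,0,-9.2],
  [0.5,0,0,-4.2,0,0,-9.2],
  [0.5,0,0,-4.2,0,0,-9.2],
  [0.5,0,0,0,0,0,-9.2],
  [0.5,0,0,0,0,0,-9.2],
  [0.5,0,0,0,0,0,-9.2],
  [0.5,0,0,0,0,0,-9.2],
  [0.5,0,0,0,0,0,-8.5],
  [0.5,0,0,0,0,0,0],
])

```text
time: 15.65
ee_pos: [0.4376, 0.0686, 0.2462]
tcp_rot: [179.9, -0.0, -83.8]
wrist_force: [0.2, 0.8, -2.5]
opening: 0.0305
```

Run:
```python
from h import *
plan(.4605,.431,276.2,.12)
```

```text
t 15.65 p [0.4376 0.0686 0.2462] rot [179.9  -0.  -83.8] op 0.0305 F [ 0.2  0.8 -2.5] q [  9.  -9.  -2.  97.  -0. -87.] 
 turn first [ 0.07 -0.01  0.03] then shift cm [-35.78  -6.19  12.62]
```

arm_command([
  [0.5,-3.6,-0.6,0,0,0,0],
  [0.5,-3.6,-0.6,0,0,0,0],
  [0.5,-3.6,-0.6,0,0,0,0],
  [0.5,-3.6,-0.6,0,0,0,0],
  [0.5,-3.6,-0.6,0,0,0,0],
  [0.5,-3.6,-0.6,0,0,0,0],
  [0.5,-3.6,-0.6,0,0,0,0],
  [0.5,-3.6,-0.6,0,0,0,0],
  [0.5,-3.6,-0.7,0,0,0,0],
  [0.5,-3.4,-0.7,0,0,0,0],
])

```text
time: 16.9
ee_pos: [0.4599, 0.4325, 0.2457]
tcp_rot: [179.9, -0.0, -83.9]
wrist_force: [0.1, 0.3, -1.4]
opening: 0.031
```

arm_command([
  [0.5,0,0,3,0,0,0],
  [0.5,0,0,3,0,0,0],
  [0.5,0,0,2.5,0,0,0],
  [0.5,0,0,1.5,0,0,0],
  [0.5,0,0,1.3,0,0,0],
  [0.5,0,0,1.3,0,0,0],
  [0.5,0,0,0,0,0,0],
  [-0.35,0,0,0,0,0,0],
  [-0.35,0,0,0,0,0,0],
  [-0.35,0,0,0,0,0,0],
])

```text
time: 18.15
ee_pos: [0.4602, 0.4311, 0.1199]
tcp_rot: [179.9, 0.0, -83.8]
wrist_force: [4.0, -0.3, 2.6]
opening: 0.0575
```

arm_command([
  [-0.35,0,0,0,0,0,0],
  [-0.35,0,0,0,0,0,0],
  [-0.35,0,0,0,0,0,0],
  [-0.4,0,0,-4,0,0,0],
  [-0.4,0,0,-4,0,0,0],
  [-0.4,0,0,-4,0,0,0],
])

```text
time: 18.9
ee_pos: [0.4591, 0.4311, 0.2401]
tcp_rot: [179.8, -0.0, -83.7]
wrist_force: [0.1, 1.2, -0.1]
opening: 0.0598
```

arm_command([
  [-0.4,3.5,0,0,0,0,10],
  [-0.4,3,0,0,0,0,10],
  [-0.4,0,0,0,0,0,10],
  [-0.4,0,0,0,0,0,10],
  [-0.4,0,0,0,0,0,10],
  [-0.4,0,0,0,0,0,10],
  [-0.4,0,0,0,0,0,10],
  [-0.4,0,0,0,0,0,10],
  [-0.4,0,0,0,0,0,10],
  [-0.4,0,0,0,0,0,9.8],
])

```text
time: 20.15
ee_pos: [0.4611, 0.3665, 0.2389]
tcp_rot: [-179.9, -0.2, 176.2]
wrist_force: [0.5, -1.1, 0.3]
opening: 0.0596
```

Run:
```python
from h import *
c=cam('top');show(c)
plan(.439,-.1713,177,.15)
c=cam('scene');im=c['color'][:,:,::-1][120:270,400:560]; cv2.imwrite('pics/s3.png',cv2.resize(im,None,fx=4,fy=4,interpolation=cv2.INTER_CUBIC))
```

```text
pad [ 500.2 -422.8] 3.0 [83. 62.] 9
packs [ 600.2 -180.1] 2.3 [85. 35.] 9
packs [ 439.3 -171.4] -3.7 [82. 35.] 9
cartons [620.6 173. ] 7.1 [85. 63.] 8
cartons [620.4  52.9] 12.6 [88. 62.] 14
cartons [609.5 -49.3] 9.9 [88. 62.] 12
cartons [439.2 -55.4] -9.2 [86. 62.] 13
t 20.20 p [0.4611 0.3665 0.2389] rot [-179.9   -0.2  175.7] op 0.0595 F [ 0.3 -0.6 -0.1] q [38. 11. 18. 97.  0. 43.] 
 turn first [-0.06 -0.21 -1.28] then shift cm [ -0.6  -53.82   8.89]
```

View pics/s3.png

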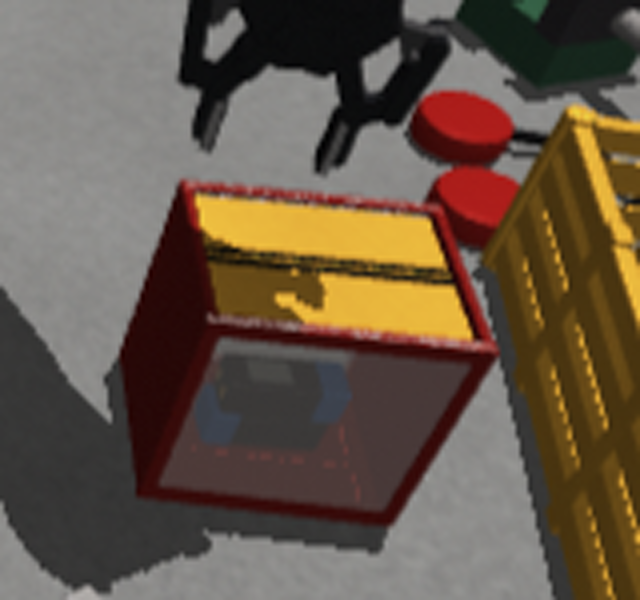

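The top-right view shows flaps shut again over two stacked packs inside the box. On to the third pack.

arm_command([
  [-0.4,0,0,0,0,0,-1.3],
  [-0.4,0,-3.8,0,0,0,0],
  [-0.4,0,-3.8,0,0,0,0],
  [-0.4,0,-3.8,0,0,0,0],
  [-0.4,0,-3.8,0,0,0,0],
  [-0.4,-0.1,-3.8,0,0,0,0],
  [-0.4,-0.1,-3.8,0,0,0,0],
  [-0.4,-0.1,-3.8,0,0,0,0],
  [-0.4,-0.1,-3.8,0,0,0,0],
  [-0.4,-0.1,-3.8,0,0,0,0],
])

```text
time: 21.5
ee_pos: [0.4534, 0.0234, 0.2397]
tcp_rot: [-180.0, -0.1, 178.1]
wrist_force: [0.6, -0.0, -0.3]
opening: 0.0599
```

arm_command([
  [-0.4,-0.1,-3.8,0,0,0,0],
  [-0.4,0,-3.8,3,0,0,0],
  [-0.4,0,-3.8,3,0,0,0],
  [-0.4,0,-3.8,3,0,0,0],
  [-0.4,0,-3.8,3,0,0,0],
  [-0.4,0,-0.6,3,0,0,0],
  [-0.4,0,0,0,0,0,0],
])

```text
time: 22.38
ee_pos: [0.4453, -0.1713, 0.0877]
tcp_rot: [179.9, -0.3, 177.9]
wrist_force: [-0.3, 0.9, 1.0]
opening: 0.0602
```

Run:
```python
from h import *
plan(.439,-.1713,177,.006)
```

```text
t 22.38 p [ 0.4453 -0.1713  0.0877] rot [179.9  -0.3 177.9] op 0.0602 F [-0.3  0.9  1. ] q [-21.  -5. -16.  80.  -0. -19.] 
 turn first [ 0.06 -0.34  0.91] then shift cm [ 0.63 -0.03  8.17]
```

arm_command([
  [-0.4,0.6,0,3,0,0,0.9],
  [-0.4,0,0,3,0,0,0],
  [-0.4,0,0,2.1,0,0,0],
  [-0.4,0,0,0,0,0,0],
  [0.5,0,0,0,0,0,0],
  [0.5,0,0,0,0,0,0],
  [0.5,0,0,0,0,0,0],
  [0.5,0,0,0,0,0,0],
  [0.5,0,0,-3,0,0,0],
  [0.5,0,0,-4,0,0,0],
])

```text
time: 23.62
ee_pos: [0.4404, -0.171, 0.0796]
tcp_rot: [-180.0, -0.2, 176.9]
wrist_force: [-0.0, -0.2, -0.7]
opening: 0.0308
```

arm_command([
  [0.5,0,0,-4.2,0,0,9],
  [0.5,0,0,-4.2,0,0,9],
  [0.5,0,0,-4.2,0,0,9],
  [0.5,0,0,-4.2,0,0,9],
  [0.5,0,0,0,0,0,9],
  [0.5,0,0,0,0,0,9],
  [0.5,0,0,0,0,0,9],
  [0.5,0,0,0,0,0,9],
  [0.5,0,0,0,0,0,8.8],
  [0.5,0,0,0,0,0,0],
])

```text
time: 24.88
ee_pos: [0.4411, -0.1711, 0.2474]
tcp_rot: [-179.9, 0.0, 96.2]
wrist_force: [-0.2, -0.7, -1.0]
opening: 0.0312
```

Run:
```python
from h import *
plan(.4605,.431,96.2,.12)
```

```text
t 24.88 p [ 0.4411 -0.1711  0.2474] rot [-179.9    0.    96.2] op 0.0312 F [-0.2 -0.7 -1. ] q [-21.  -5.   2.  97.  -0.  63.] 
 turn first [-0.07  0.03 -0.03] then shift cm [59.65  8.43 12.74]
```

arm_command([
  [0.5,3.7,0.5,0,0,0,0],
  [0.5,3.7,0.5,0,0,0,0],
  [0.5,3.7,0.5,0,0,0,0],
  [0.5,3.7,0.5,0,0,0,0],
  [0.5,3.7,0.5,0,0,0,0],
  [0.5,3.7,0.5,0,0,0,0],
  [0.5,3.7,0.5,0,0,0,0],
  [0.5,3.7,0.5,0,0,0,0],
  [0.5,3.7,0.6,0,0,0,0],
  [0.5,3.7,0.6,0,0,0,0],
])

```text
time: 26.12
ee_pos: [0.4535, 0.2036, 0.247]
tcp_rot: [-179.9, -0.0, 96.4]
wrist_force: [0.5, -0.0, -1.8]
opening: 0.0307
```

arm_command([
  [0.5,3.7,0.6,0,0,0,0],
  [0.5,3.7,0.6,0,0,0,0],
  [0.5,3.7,0.5,0,0,0,0],
  [0.5,3.7,0.5,0,0,0,0],
  [0.5,3.7,0.5,0,0,0,0],
  [0.5,3.7,0.5,0,0,0,0],
  [0.5,0.4,0.1,0,0,0,0],
  [0.5,0,0,0,0,0,0],
])

```text
time: 27.12
ee_pos: [0.4623, 0.4304, 0.2463]
tcp_rot: [-179.9, 0.0, 96.2]
wrist_force: [1.4, 0.4, -0.7]
opening: 0.0308
```

Run:
```python
from h import *
plan(.4605,.431,96.2,.12)
```

```text
t 27.12 p [0.4623 0.4304 0.2463] rot [-179.9    0.    96.2] op 0.0308 F [ 1.4  0.4 -0.7] q [ 43.  17.  26.  99.   0. 127.] 
 turn first [-0.13  0.04  0.05] then shift cm [ 0.08 -0.17 12.63]
```

arm_command([
  [0.5,0.1,-0.2,3,0,0,0],
  [0.5,0,0,3,0,0,0],
  [0.5,0,0,2.5,0,0,0],
  [0.5,0,0,1.5,0,0,0],
  [0.5,0,0,1.3,0,0,0],
  [0.5,0,0,1.3,0,0,0],
  [0.5,0,0,0,0,0,0],
  [-0.35,0,0,0,0,0,0],
  [-0.35,0,0,0,0,0,0],
  [-0.35,0,0,0,0,0,0],
])

```text
time: 28.38
ee_pos: [0.4602, 0.4308, 0.1206]
tcp_rot: [-179.9, 0.0, 96.1]
wrist_force: [0.2, -3.4, 1.9]
opening: 0.0576
```

arm_command([
  [-0.35,0,0,0,0,0,0],
  [-0.35,0,0,0,0,0,0],
  [-0.35,0,0,0,0,0,0],
  [-0.4,0,0,-4,0,0,0],
  [-0.4,0,0,-4,0,0,0],
  [-0.4,0,0,-4,0,0,0],
])

```text
time: 29.12
ee_pos: [0.46, 0.4318, 0.2417]
tcp_rot: [-179.9, -0.1, 96.1]
wrist_force: [0.6, 0.5, -0.5]
opening: 0.0595
```

arm_command([
  [-0.4,-3.5,0,0,0,0,-10],
  [-0.4,-3,0,0,0,0,-10],
  [-0.4,0,0,0,0,0,-10],
  [-0.4,0,0,0,0,0,-10],
  [-0.4,0,0,0,0,0,-10],
  [-0.4,0,0,0,0,0,-10],
  [-0.4,0,0,0,0,0,-10],
  [-0.4,0,0,0,0,0,-10],
  [-0.4,0,0,0,0,0,-6],
  [-0.4,0,0,0,0,0,0],
])

```text
time: 30.38
ee_pos: [0.4722, 0.3681, 0.2404]
tcp_rot: [180.0, -0.1, -177.9]
wrist_force: [0.2, 0.4, 0.1]
opening: 0.0596
```

Run:
```python
from h import *
c=cam('top');show(c)
plan(.600,-.180,182,.15)
c=cam('scene');im=c['color'][:,:,::-1][120:270,400:560]; cv2.imwrite('pics/s4.png',cv2.resize(im,None,fx=4,fy=4,interpolation=cv2.INTER_CUBIC))
```

```text
pad [ 500.6 -422.3] 5.9 [83. 62.] 11
packs [ 600.2 -180.1] 2.4 [85. 35.] 9
cartons [620.7 172.9] 7.3 [85. 63.] 8
cartons [620.3  52.8] 13.1 [87. 62.] 15
cartons [609.6 -49.3] 9.9 [88. 62.] 13
cartons [439.4 -55.8] -7.3 [86. 62.] 12
t 30.43 p [0.4722 0.368  0.2404] rot [ 1.80e+02 -1.00e-01 -1.78e+02] op 0.0598 F [ 0.2 -0.1  0. ] q [38. 12. 19. 97.  0. 36.] 
 turn first [ 0.02 -0.12 -0.03] then shift cm [-10.86 -55.22   9.04]
```

View pics/s4.png

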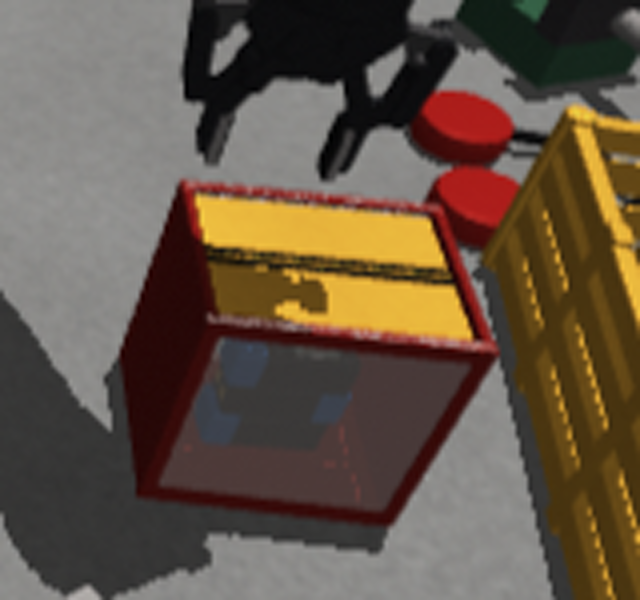

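Run:
```python
from h import *
c=cam('scene')
B=R.from_euler('z',6.2,degrees=True)
for px,z in(((222,362),.085),((357,385),.085),((197,415),.022),((320,440),.022),((345,395),.055),((220,385),.055)):
    p=onz(c,[400+px[0]/4,120+px[1]/4],z)[0]; print(px,p.round(3),(B.inv().apply(p-[.4605,.431,0])*1000).round(0))
```

```text
(222, 362) [0.479 0.389 0.085] [ 14. -44.  85.]
(357, 385) [0.478 0.474 0.085] [22. 41. 85.]
(197, 415) [0.471 0.39  0.022] [  6. -42.  22.]
(320, 440) [0.473 0.472 0.022] [16. 39. 22.]
(345, 395) [0.458 0.478 0.055] [ 3. 47. 55.]
(220, 385) [0.471 0.396 0.055] [  6. -36.  55.]
```

arm_command([
  [-0.4,-0.7,-3.7,0,0,0,0],
  [-0.4,-0.7,-3.7,0,0,0,0],
  [-0.4,-0.7,-3.7,0,0,0,0],
  [-0.4,-0.7,-3.7,0,0,0,0],
  [-0.4,-0.7,-3.7,0,0,0,0],
  [-0.4,-0.7,-3.7,0,0,0,0],
  [-0.4,-0.7,-3.7,0,0,0,0],
  [-0.4,-0.7,-3.7,0,0,0,0],
  [-0.4,-0.7,-3.7,0,0,0,0],
  [-0.4,-0.7,-3.7,0,0,0,0],
])

```text
time: 31.78
ee_pos: [0.556, -0.0007, 0.2406]
tcp_rot: [-180.0, -0.1, -178.0]
wrist_force: [0.5, 0.1, 0.2]
opening: 0.0595
```

arm_command([
  [-0.4,-0.8,-3.7,0,0,0,0],
  [-0.4,-0.8,-3.7,3,0,0,0],
  [-0.4,-0.8,-3.7,3,0,0,0],
  [-0.4,-0.8,-3.7,3,0,0,0],
  [-0.4,-0.8,-3.5,3,0,0,0],
  [-0.4,0,0,3,0,0,0],
  [-0.4,0,0,0,0,0,0],
])

```text
time: 32.65
ee_pos: [0.6007, -0.1809, 0.0878]
tcp_rot: [179.9, -0.4, -178.0]
wrist_force: [-0.8, 0.2, 0.0]
opening: 0.0595
```

Run:
```python
from h import *
plan(.600,-.180,182,.006)
```

```text
t 32.65 p [ 0.6007 -0.1809  0.0878] rot [ 179.9   -0.4 -178. ] op 0.0595 F [-0.8  0.2  0. ] q [-17.  16.   6.  81.  -0. -19.] 
 turn first [ 0.08 -0.36 -0.01] then shift cm [0.07 0.09 8.18]
```

The pile in the box is centred and about 96 mm high, so the fourth pack fits below the flaps.

arm_command([
  [-0.4,0.1,0.1,3,0,0,0],
  [-0.4,0,0,3,0,0,0],
  [-0.4,0,0,2.1,0,0,0],
  [-0.4,0,0,0,0,0,0],
  [0.5,0,0,0,0,0,0],
  [0.5,0,0,0,0,0,0],
  [0.5,0,0,0,0,0,0],
  [0.5,0,0,0,0,0,0],
  [0.5,0,0,-3,0,0,0],
  [0.5,0,0,-4,0,0,0],
])

```text
time: 33.9
ee_pos: [0.6006, -0.1798, 0.08]
tcp_rot: [180.0, -0.2, -177.9]
wrist_force: [0.9, -0.8, -1.4]
opening: 0.0306
```

arm_command([
  [0.5,0,0,-4.2,0,0,8.6],
  [0.5,0,0,-4.2,0,0,8.6],
  [0.5,0,0,-4.2,0,0,8.6],
  [0.5,0,0,-4.2,0,0,8.6],
  [0.5,0,0,0,0,0,8.6],
  [0.5,0,0,0,0,0,8.6],
  [0.5,0,0,0,0,0,8.6],
  [0.5,0,0,0,0,0,8.6],
  [0.5,0,0,0,0,0,8.6],
  [0.5,0,0,0,0,0,8.4],
])

```text
time: 35.15
ee_pos: [0.6014, -0.18, 0.2483]
tcp_rot: [-179.9, 0.0, 96.0]
wrist_force: [0.5, -0.2, -1.5]
opening: 0.0308
```

Run:
```python
from h import *
plan(.4605,.431,96.2,.12)
```

```text
t 35.15 p [ 0.6014 -0.18    0.2483] rot [-179.9    0.    96. ] op 0.0308 F [ 0.5 -0.2 -1.5] q [-17.  17.  26.  99.  -0.  67.] 
 turn first [-0.07  0.03 -0.2 ] then shift cm [62.26 -7.41 12.83]
```

arm_command([
  [0.5,3.7,-0.4,0,0,0,0],
  [0.5,3.7,-0.4,0,0,0,0],
  [0.5,3.7,-0.4,0,0,0,0],
  [0.5,3.7,-0.4,0,0,0,0],
  [0.5,3.7,-0.4,0,0,0,0],
  [0.5,3.7,-0.4,0,0,0,0],
  [0.5,3.7,-0.4,0,0,0,0],
  [0.5,3.7,-0.4,0,0,0,0],
  [0.5,3.7,-0.4,0,0,0,0],
  [0.5,3.7,-0.5,0,0,0,0],
])

```text
time: 36.4
ee_pos: [0.5197, 0.1845, 0.2484]
tcp_rot: [-180.0, -0.0, 96.3]
wrist_force: [0.8, 0.2, -1.6]
opening: 0.031
```

arm_command([
  [0.5,3.7,-0.5,0,0,0,0],
  [0.5,3.7,-0.5,0,0,0,0],
  [0.5,3.7,-0.5,0,0,0,0],
  [0.5,3.7,-0.5,0,0,0,0],
  [0.5,3.7,-0.5,0,0,0,0],
  [0.5,3.7,-0.5,0,0,0,0],
  [0.5,3,-0.4,0,0,0,0],
  [0.5,0,0,0,0,0,0],
])

```text
time: 37.4
ee_pos: [0.4579, 0.4317, 0.2475]
tcp_rot: [-179.9, -0.0, 96.4]
wrist_force: [0.2, 0.6, -1.0]
opening: 0.0306
```

Run:
```python
from h import *
plan(.4605,.431,96.2,.122)
```

```text
t 37.40 p [0.4579 0.4317 0.2475] rot [-179.9   -0.    96.4] op 0.0306 F [ 0.2  0.6 -1. ] q [ 43.  17.  26.  99.   0. 127.] 
 turn first [-0.12 -0.01  0.23] then shift cm [-0.1   0.25 12.55]
```

arm_command([
  [0.5,-0.1,0.2,3,0,0,0.2],
  [0.5,0,0,3,0,0,0],
  [0.5,0,0,2.4,0,0,0],
  [0.5,0,0,1.5,0,0,0],
  [0.5,0,0,1.3,0,0,0],
  [0.5,0,0,1.3,0,0,0],
  [0.5,0,0,0,0,0,0],
  [-0.35,0,0,0,0,0,0],
  [-0.35,0,0,0,0,0,0],
  [-0.35,0,0,0,0,0,0],
])

```text
time: 38.65
ee_pos: [0.4606, 0.429, 0.1226]
tcp_rot: [-179.9, 0.0, 96.1]
wrist_force: [1.0, -2.1, 1.8]
opening: 0.0576
```

arm_command([
  [-0.35,0,0,0,0,0,0],
  [-0.35,0,0,0,0,0,0],
  [-0.35,0,0,0,0,0,0],
  [-0.4,0,0,-2,0,0,0],
  [-0.4,0,0,-3,0,0,0],
  [-0.4,0,0,-4,0,0,0],
  [-0.4,0,0,-3,0,0,0],
])

```text
time: 39.52
ee_pos: [0.4607, 0.4298, 0.2442]
tcp_rot: [-179.9, -0.1, 96.1]
wrist_force: [-0.3, 0.4, -0.6]
opening: 0.0599
```

arm_command([
  [-0.7,-3.5,0,0,0,0,-10],
  [-0.7,-3,0,0,0,0,-10],
  [-0.7,0,0,0,0,0,-10],
  [-0.7,0,0,0,0,0,-10],
  [-0.7,0,0,0,0,0,-10],
  [-0.7,0,0,0,0,0,-10],
  [-0.7,0,0,0,0,0,-10],
  [-0.7,0,0,0,0,0,-10],
  [-0.7,0,0,0,0,0,-10],
  [-0.7,0,0,0,0,0,0],
])

```text
time: 40.78
ee_pos: [0.4727, 0.366, 0.2424]
tcp_rot: [180.0, -0.1, -174.0]
wrist_force: [0.5, 0.5, 0.7]
opening: 0.0726
```

Run:
```python
from h import *
c=cam('top');show(c)
plan(.6207,.173,185,.15)
big=cv2.resize(c['color'],None,fx=8,fy=8,interpolation=cv2.INTER_CUBIC); h=cv2.cvtColor(big,cv2.COLOR_RGB2HSV)
H,S,V=[h[...,i].astype(int) for i in range(3)]
t=(V>165)&(S<110)
m=t[1360:2200,1920:2900].astype(np.uint8)
for i,s,ce,l in blobs(m,500,20000):
    pts=np.argwhere(l)[:,::-1]+[1920,1360]; w=(onz(c,(pts+.5)/8-.5,.036)[:,:2]*1000).astype(np.float32)
    vx,vy,x0,y0=cv2.fitLine(w,cv2.DIST_L2,0,.01,.01).ravel(); print('tape',np.mean(w,0).round(1),np.degrees(np.arctan(vy/vx)).round(1),np.round(cv2.minAreaRect(w)[1],0))
c=cam('scene');im=c['color'][:,:,::-1][120:270,400:560]; cv2.imwrite('pics/s5.png',cv2.resize(im,None,fx=4,fy=4,interpolation=cv2.INTER_CUBIC))
```

```text
pad [ 500.2 -422.8] 3.0 [83. 62.] 9
cartons [620.7 173.1] 7.5 [85. 63.] 8
cartons [620.3  52.9] 12.6 [87. 62.] 13
cartons [609.7 -49.3] 10.3 [88. 62.] 13
cartons [439.2 -55.4] -9.3 [86. 62.] 13
t 40.83 p [0.4727 0.3659 0.2424] rot [ 1.800e+02 -1.000e-01 -1.741e+02] op 0.0723 F [ 0.3  1.2 -0.5] q [38. 12. 19. 97.  0. 32.] 
 turn first [ 0.02 -0.12  0.89] then shift cm [-13.06 -20.51   9.24]
tape [618.5 171.6] 4.3 [78. 15.]
tape [619.6  52.5] 13.0 [80. 14.]
tape [608.9 -48.8] 10.6 [80. 14.]
tape [438.8 -55.1] -7.9 [14. 79.]
```

View pics/s5.png

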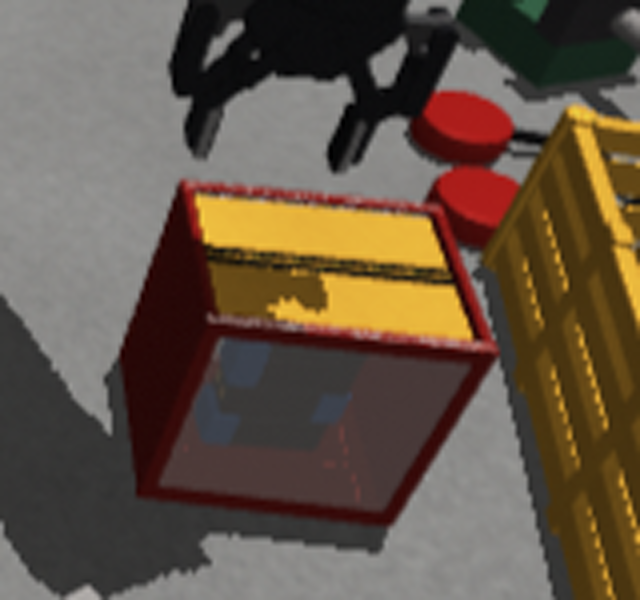

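Four packs are in the box and the flaps are shut. Now the cartons, starting with the one at (619.7, 172.5) mm, yaw about 4.5°.

arm_command([
  [-0.8,0,0,0,0,0,1.6],
  [-0.8,-2.2,-3.4,0,0,0,0],
  [-0.8,-2.2,-3.4,0,0,0,0],
  [-0.8,-2.2,-3.4,0,0,0,0],
  [-0.8,-2.2,-3.4,3,0,0,0],
  [-0.8,-2.2,-3.4,4,0,0,0],
  [-0.8,-2.2,-3.4,4,0,0,0],
  [-0.8,0,0,4,0,0,0],
  [-0.8,0,0,0,0,0,0],
], grip_force=45)

```text
time: 42.0
ee_pos: [0.6184, 0.1717, 0.0889]
tcp_rot: [-179.9, -0.5, -175.7]
wrist_force: [-0.6, 0.1, 0.8]
opening: 0.0765
```

Run:
```python
from h import *
plan(.6195,.1725,184.5,.008)
```

```text
t 42.00 p [0.6184 0.1717 0.0889] rot [-179.9   -0.5 -175.7] op 0.0765 F [-0.6  0.1  0.8] q [16. 18.  9. 82.  0. 11.] 
 turn first [-0.07 -0.46 -0.18] then shift cm [-0.12  0.08  8.09]
```

arm_command([
  [-0.8,-0.1,0.1,3,0,0,0],
  [-0.8,0,0,3,0,0,0],
  [-0.8,0,0,2.1,0,0,0],
  [-0.8,0,0,0,0,0,0],
  [0,0,0,0,0,0,0],
  [0,0,0,0,0,0,0],
  [0,0,0,0,0,0,0],
  [0,0,0,0,0,0,0],
])

```text
time: 43.0
ee_pos: [0.6221, 0.1741, 0.014]
tcp_rot: [180.0, 0.1, -175.5]
wrist_force: [-1.5, 0.4, 7.0]
opening: 0.0551
```

Run:
```python
from h import *
plan(.500,-.4222,186.3,.1)
```

```text
t 43.00 p [0.6221 0.1741 0.014 ] rot [ 1.800e+02  1.000e-01 -1.755e+02] op 0.0551 F [-1.5  0.4  7. ] q [16. 19.  3. 73.  0. 11.] 
 turn first [ 0.03  0.1  -1.82] then shift cm [ 18.68 -57.93  -8.6 ]
```

arm_command([
  [0,0,0,0,0,0,0],
  [0,0,0,-1.5,0,0,0],
  [0,0,0,0,0,0,0],
])

```text
time: 43.38
ee_pos: [0.6219, 0.1739, 0.0283]
tcp_rot: [180.0, 0.0, -175.5]
wrist_force: [-0.0, -0.1, -3.6]
opening: 0.0554
```

Run:
```python
from h import *
plan(.500,-.4222,186.3,.1)
c=cam('scene');im=c['color'][:,:,::-1]; u=proj(c,[[.62,.172,.04]])[0].astype(int); print(u)
im=im[u[1]-75:u[1]+75,u[0]-80:u[0]+80]; cv2.imwrite('pics/s6.png',cv2.resize(im,None,fx=4,fy=4,interpolation=cv2.INTER_CUBIC))
```

```text
t 43.38 p [0.6219 0.1739 0.0283] rot [ 180.     0.  -175.5] op 0.0554 F [-0.  -0.1 -3.6] q [16. 19.  4. 75.  0. 11.] 
 turn first [ 0.02  0.04 -1.81] then shift cm [ 18.65 -57.92  -7.17]
[365 245]
```

View pics/s6.png

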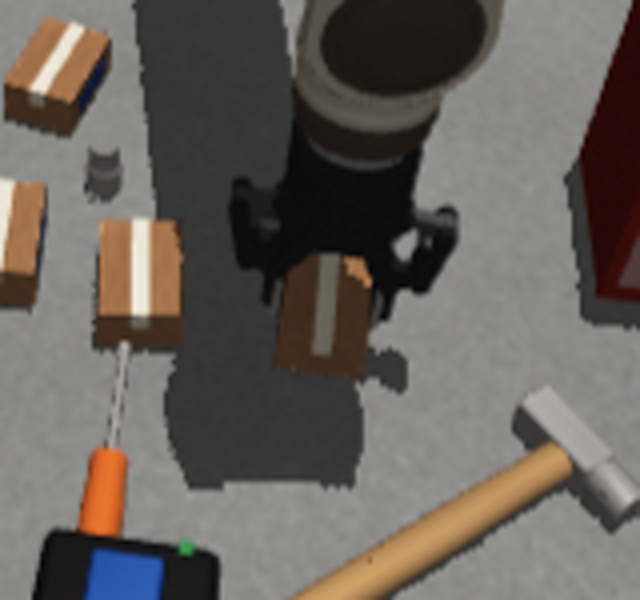

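arm_command([
  [0,0,0,-4,0,0,-1.8],
  [0,0,0,-4,0,0,0],
  [0,0,0,-3,0,0,0],
  [0,1.2,-3.6,0,0,0,0],
  [0,1.2,-3.6,0,0,0,0],
  [0,1.2,-3.6,0,0,0,0],
  [0,1.2,-3.6,0,0,0,0],
  [0,1.2,-3.6,0,0,0,0],
  [0,1.2,-3.6,0,0,0,0],
  [0,1.2,-3.6,0,0,0,0],
])

```text
time: 44.68
ee_pos: [0.5647, -0.0871, 0.1361]
tcp_rot: [180.0, -0.1, -173.7]
wrist_force: [0.5, 0.0, -2.7]
opening: 0.0551
```

arm_command([
  [0,1.2,-3.6,0,0,0,0],
  [0,1.2,-3.6,0,0,0,0],
  [0,1.2,-3.6,0,0,0,0],
  [0,1.1,-3.6,0,0,0,0],
  [0,1.1,-3.6,0,0,0,0],
  [0,1.1,-3.6,0,0,0,0],
  [0,1.1,-3.6,0,0,0,0],
  [0,1.1,-3.6,0,0,0,0],
  [0,1.1,-3.6,0,0,0,0],
  [0,0,-0.3,0,0,0,0],
])

```text
time: 45.92
ee_pos: [0.4987, -0.4243, 0.1357]
tcp_rot: [180.0, -0.2, -173.9]
wrist_force: [-0.2, 0.9, -2.9]
opening: 0.0553
```

arm_command([
  [0,0,0,3,0,0,0],
  [0,0,0,3,0,0,0],
  [0,0,0,0,0,0,0],
])

```text
time: 46.3
ee_pos: [0.4985, -0.4205, 0.0739]
tcp_rot: [179.8, -0.3, -173.7]
wrist_force: [-0.1, -0.1, -3.2]
opening: 0.0549
```

Run:
```python
from h import *
plan(.500,-.4222,186.3,.029)
c=cam('top');im=c['color'][:,:,::-1][205:275,400:480]; cv2.imwrite('pics/t7.png',cv2.resize(im,None,fx=8,fy=8,interpolation=cv2.INTER_CUBIC))
```

```text
t 46.30 p [ 0.4985 -0.4205  0.0739] rot [ 179.8   -0.3 -173.7] op 0.0549 F [-0.1 -0.1 -3.2] q [-40.  19.   9.  80.  -0. -46.] 
 turn first [ 0.22 -0.31  0.02] then shift cm [-0.13 -0.19  4.49]
```

arm_command([
  [0,-0.2,-0.2,2,0.2,-0.3,0],
  [0,0,0,1.5,0,0,0],
  [0,0,0,0.5,0,0,0],
  [0,0,0,0.3,0,0,0],
  [0,0,0,0.2,0,0,0],
  [0,0,0,0,0,0,0],
])

```text
time: 47.1
ee_pos: [0.5019, -0.4242, 0.032]
tcp_rot: [-179.8, 0.2, -173.7]
wrist_force: [-0.5, -0.2, -2.8]
opening: 0.0547
```

Run:
```python
from h import *
plan(.500,-.4222,186.3,.029)
```

```text
t 47.10 p [ 0.5019 -0.4242  0.032 ] rot [-179.8    0.2 -173.7] op 0.0547 F [-0.5 -0.2 -2.8] q [-40.  20.   6.  75.  -0. -46.] 
 turn first [-0.22  0.2  -0.01] then shift cm [0.17 0.22 0.3 ]
```

arm_command([
  [0,0.2,0.2,0,-0.2,0.2,0],
  [0,0,0,0.2,0,0,0],
  [0,0,0,0.1,0,0,0],
  [0,0,0,0,0,0,0],
])

```text
time: 47.6
ee_pos: [0.4996, -0.4223, 0.0285]
tcp_rot: [180.0, -0.0, -173.7]
wrist_force: [-1.5, 0.0, -2.6]
opening: 0.0551
```

Run:
```python
from h import *
plan(.500,-.4222,186.3,.029)
```

```text
t 47.60 p [ 0.4996 -0.4223  0.0285] rot [ 180.    -0.  -173.7] op 0.0551 F [-1.5  0.  -2.6] q [-40.  20.   5.  75.  -0. -46.] 
 turn first [ 0.   -0.02 -0.01] then shift cm [-0.04  0.01 -0.05]
```

arm_command([
  [0,0,0,0.1,0,0,0],
  [0,0,0,0.1,0,0,0],
  [0,0,0,0,0,0,0],
])

```text
time: 47.98
ee_pos: [0.4997, -0.4224, 0.028]
tcp_rot: [-180.0, 0.0, -173.7]
wrist_force: [-3.7, 2.0, 6.6]
opening: 0.055
```

arm_command([
  [0,0,0,0.1,0,0,0],
  [0,0,0,0,0,0,0],
])

```text
time: 48.22
ee_pos: [0.4997, -0.4225, 0.028]
tcp_rot: [-179.9, 0.1, -173.7]
wrist_force: [-5.9, 3.5, 13.7]
opening: 0.0549
```

arm_command([
  [0,0,0,0.1,0,0,0],
  [0,0,0,0,0,0,0],
])

```text
time: 48.48
ee_pos: [0.4998, -0.4225, 0.028]
tcp_rot: [-179.9, 0.1, -173.7]
wrist_force: [-8.4, 6.0, 19.6]
opening: 0.055
```

arm_command([
  [0,0,0,-0.3,0,0,0],
  [-0.6,0,0,0,0,0,0],
  [-0.6,0,0,0,0,0,0],
  [-0.8,0,0,0,0,0,0],
  [-0.8,0,0,-3,0,0,0],
  [-0.8,0,0,-4,0,0,0],
  [-0.8,0,0,-4,0,0,0],
  [-0.8,-1.1,3.8,0,0,0,-2],
  [-0.8,-1.1,3.8,0,0,0,-2],
  [-0.8,-1.1,3.8,0,0,0,0],
])

```text
time: 49.72
ee_pos: [0.516, -0.3038, 0.1376]
tcp_rot: [-180.0, -0.0, -169.7]
wrist_force: [-0.8, -0.5, -0.9]
opening: 0.0771
```

arm_command([
  [-0.8,-1.1,3.8,0,0,0,0],
  [-0.8,-1.1,3.8,0,0,0,0],
  [-0.8,-1.1,3.8,0,0,0,0],
  [-0.8,-1.1,3.8,0,0,0,0],
  [-0.8,-1.1,3.8,0,0,0,0],
  [-0.8,-1.1,3.8,0,0,0,0],
])

```text
time: 50.48
ee_pos: [0.5401, -0.0674, 0.1376]
tcp_rot: [-180.0, 0.0, -169.7]
wrist_force: [1.6, 0.4, -0.2]
opening: 0.0769
```

```bash
cat >> h.py <<'E'
def stack(c,ztop):
    big=cv2.resize(c['color'],None,fx=8,fy=8,interpolation=cv2.INTER_CUBIC); h=cv2.cvtColor(big,cv2.COLOR_RGB2HSV)
    u,v=proj(c,[[.5,-.422,ztop]])[0]; u0,v0=int(u-20)*8,int(v-24)*8
    H,S,V=[h[v0:v0+384,u0:u0+320,i].astype(int) for i in range(3)]
    for nm,m,z in(('carton',((H<33)&(S>60)&(V>70))|((V>150)&(S<110)),ztop),('tape',(V>150)&(S<110),ztop),('foot',(V<80)|(S>60)|(V>150),.006),('yel',(H>22)&(H<35)&(S>170)&(V>70),.014)):
        ct=cv2.findContours(m.astype(np.uint8),0,1)[0]
        if not ct: print(nm,None); continue
        ct=max(ct,key=cv2.contourArea)[:,0]+[u0,v0]
        w=(onz(c,(ct+.5)/8-.5,z)[:,:2]*1000).astype(np.float32); M=cv2.moments(w.reshape(-1,1,2)); r=cv2.minAreaRect(w)
        print(nm,'cen %.1f %.1f'%(M['m10']/M['m00'],M['m01']/M['m00']) if M['m00'] else '', 'rect',np.round(r[0],1),np.round(r[1],1),round(r[2],1))
    cv2.imwrite('pics/st_%d.png'%int(c.get('n',0)),cv2.resize(big[v0:v0+384,u0:u0+320,::-1],None,fx=1.5,fy=1.5))
def tapes(c):
    big=cv2.resize(c['color'],None,fx=8,fy=8,interpolation=cv2.INTER_CUBIC); h=cv2.cvtColor(big,cv2.COLOR_RGB2HSV)
    m=((h[...,2]>165)&(h[...,1]<110))[1360:2200,1920:2900].astype(np.uint8)
    for i,s,ce,l in blobs(m,500,20000):
        pts=np.argwhere(l)[:,::-1]+[1920,1360]; w=(onz(c,(pts+.5)/8-.5,.036)[:,:2]*1000).astype(np.float32)
        vx,vy,x0,y0=cv2.fitLine(w,cv2.DIST_L2,0,.01,.01).ravel(); print('tape',np.mean(w,0).round(1),np.degrees(np.arctan(vy/vx)).round(1),np.round(cv2.minAreaRect(w)[1],0))
E
python3 - <<'E'
from h import *
c=cam('top'); stack(c,.05); tapes(c); plan(.609,-.049,190.6,.1)
E
```

```text
carton cen 497.6 -421.6 rect [ 497.5 -421.5] [84.6 61.1] 7.2
tape cen 497.4 -421.8 rect [ 497.2 -421.9] [78.7 15.5] 6.6
foot cen 500.2 -421.7 rect [ 500.5 -421.6] [133.4 112.5] 6.0
yel None
tape [619.7  52.5] 13.0 [79. 13.]
tape [559. -30.] -7.2 [ 28. 126.]
tape [588.2 -94.2] 81.6 [82. 49.]
tape [ 517.  -138.7] -2.7 [86. 12.]
t 50.52 p [ 0.5404 -0.0639  0.1377] rot [ 179.9    0.  -169.6] op 0.0770 F [-0.2  3.8  0.3] q [ -7.   3.  -2.  85.   0. -17.] 
 turn first [ 0.08  0.02 -0.19] then shift cm [-7.02  0.2   3.77]
```

View pics/st_0.png

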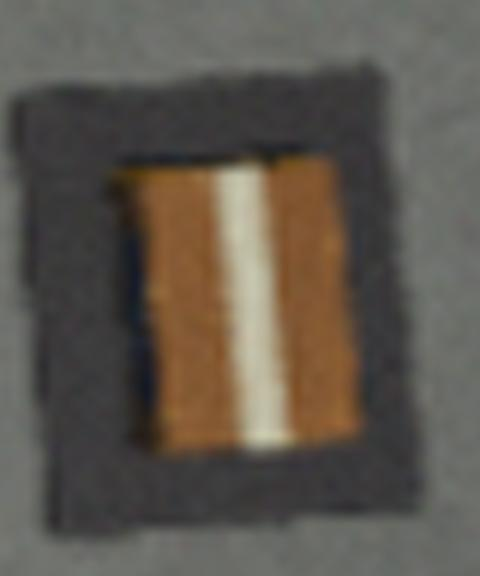

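The carton sits 2.8 mm too low in x relative to the foot, and a yellow sliver shows at the top edge. In y it agrees to about 0.1 mm and yaw is good. I regrip it and shift it by 2.8 mm.

arm_command([
  [-0.8,0,0,0,0,0,2],
  [-0.8,0,0,0,0,0,2.1],
  [-0.8,0.8,-3.6,0,0,0,0],
  [-0.8,0.8,-3.6,0,0,0,0],
  [-0.8,0.8,-3.6,0,0,0,0],
  [-0.8,0.8,-3.6,0,0,0,0],
  [-0.8,0.8,-3.6,0,0,0,0],
  [-0.8,0.8,-3.6,0,0,0,0],
  [-0.8,0.8,-3.6,0,0,0,0],
  [-0.8,0.8,-3.6,0,0,0,0],
])

```text
time: 51.78
ee_pos: [0.5065, -0.3643, 0.1375]
tcp_rot: [-180.0, -0.0, -174.0]
wrist_force: [1.2, -0.8, 0.8]
opening: 0.0769
```

arm_command([
  [-0.8,0.8,-3.6,0,0,0,0],
  [-0.8,0.8,-3.0,0,0,0,0],
  [-0.8,0,0,3,0,0,0],
  [-0.8,0,0,3,0,0,0],
  [-0.8,0,0,0,0,0,0],
  [-0.8,0,0,0,0,0,0],
  [-0.8,0,0,0,0,0,0],
])

```text
time: 52.65
ee_pos: [0.4992, -0.4299, 0.0795]
tcp_rot: [-179.9, 0.1, -173.8]
wrist_force: [-0.0, -0.1, -0.1]
opening: 0.0768
```

Run:
```python
from h import *
plan(.4976,-.4222,186.3,.029)
```

```text
t 52.65 p [ 0.4992 -0.4299  0.0795] rot [-1.799e+02  1.000e-01 -1.738e+02] op 0.0768 F [-0.  -0.1 -0.1] q [-41.  19.  10.  81.  -0. -47.] 
 turn first [-0.11  0.08 -0.13] then shift cm [0.07 0.79 5.05]
```

arm_command([
  [-0.8,0.1,0.8,0,0,0,0],
  [-0.8,0,0,3,0,0,0],
  [-0.8,0,0,2.5,0,0,0],
  [-0.8,0,0,0,0,0,0],
  [-0.8,0,0,0,0,0,0],
  [0,0,0,0,0,0,0],
  [0,0,0,0,0,0,0],
  [0,0,0,0,0,0,0],
  [0,0,0,0,0,0,0],
])

```text
time: 53.78
ee_pos: [0.4976, -0.422, 0.0245]
tcp_rot: [-179.9, 0.1, -173.8]
wrist_force: [-0.1, -0.6, 5.8]
opening: 0.0552
```

Run:
```python
from h import *
plan(.5004,-.4222,186.3,.025)
```

```text
t 53.77 p [ 0.4976 -0.422   0.0245] rot [-1.799e+02  1.000e-01 -1.738e+02] op 0.0552 F [-0.1 -0.6  5.8] q [-40.  20.   4.  75.  -0. -46.] 
 turn first [-0.12  0.1  -0.11] then shift cm [-0.28 -0.05 -0.05]
```

arm_command([
  [0,0,0,-0.5,0,0,0],
  [0,-0.28,-0.05,0,0,0,0],
  [0,0,0,0,0,0,0],
  [0,0,0,0.4,0,0,0],
  [0,0,0,0.1,0,0,0],
  [0,0,0,0,0,0,0],
  [-0.6,0,0,0,0,0,0],
  [-0.6,0,0,0,0,0,0],
  [-0.8,0,0,0,0,0,0],
  [-0.8,0,0,-3,0,0,0],
])

```text
time: 55.02
ee_pos: [0.4985, -0.4206, 0.0502]
tcp_rot: [179.8, -0.2, -173.8]
wrist_force: [-0.2, 0.0, 0.3]
opening: 0.0771
```

arm_command([
  [-0.8,0,0,-4,0,0,-2.2],
  [-0.8,0,0,-4,0,0,-2.2],
  [-0.8,-1.7,3.5,0,0,0,0],
  [-0.8,-1.7,3.5,0,0,0,0],
  [-0.8,-1.7,3.5,0,0,0,0],
  [-0.8,-1.7,3.5,0,0,0,0],
  [-0.8,-1.7,3.5,0,0,0,0],
  [-0.8,-1.7,3.5,0,0,0,0],
  [-0.8,0,0,0,0,0,0],
  [-0.8,0,0,0,0,0,0],
])

```text
time: 56.28
ee_pos: [0.5613, -0.1967, 0.1325]
tcp_rot: [-180.0, -0.0, -169.4]
wrist_force: [0.9, -0.4, 1.1]
opening: 0.0767
```

Run:
```python
from h import *
c=cam('top'); stack(c,.05); tapes(c); plan(.609,-.049,190.6,.1)
```

```text
carton cen 499.4 -420.5 rect [ 499.7 -420.4] [83.7 60.4] 6.7
tape cen 500.1 -420.5 rect [ 499.9 -420.6] [80.  15.6] 6.3
foot cen 500.2 -421.7 rect [ 500.5 -421.8] [132.8 112.2] 6.0
yel None
tape [619.5  52.5] 13.0 [79. 14.]
tape [608.9 -48.9] 10.4 [79. 13.]
tape [438.8 -55.1] -7.9 [14. 79.]
t 56.33 p [ 0.5612 -0.1971  0.1325] rot [-180.    -0.  -169.4] op 0.0769 F [-0.2 -0.3  0.5] q [-19.  10.   5.  85.  -0. -30.] 
 turn first [-0.02 -0.02 -0.03] then shift cm [-7.42 13.68  3.25]
```

arm_command([
  [-0.8,-1.8,3.4,0,0,0,0],
  [-0.8,-1.8,3.4,0,0,0,0],
  [-0.8,-1.9,3.4,0,0,0,0],
  [-0.8,-1.9,3.4,2,0,0,0],
  [-0.8,0,0.1,2,0,0,0],
  [-0.8,0,0,2,0,0,0],
  [-0.8,0,0,0,0,0,0],
  [-0.8,0,0,0,0,0,0],
  [-0.8,0,0,0,0,0,0],
])

```text
time: 57.45
ee_pos: [0.6094, -0.0487, 0.0737]
tcp_rot: [-180.0, 0.1, -169.4]
wrist_force: [0.3, 0.2, -0.4]
opening: 0.0767
```

Run:
```python
from h import *
plan(.6089,-.0495,190.5,.01)
```

```text
t 57.45 p [ 0.6094 -0.0487  0.0737] rot [-1.800e+02  1.000e-01 -1.694e+02] op 0.0767 F [ 0.3  0.2 -0.4] q [ -5.  13.   2.  79.  -0. -15.] 
 turn first [-0.03  0.07  0.06] then shift cm [ 0.07 -0.07  6.37]
```

Descend, grip, lift and turn to the pad yaw (rz +4.2), then read the settled pose.

arm_command([
  [-0.8,0.1,-0.1,3,0,0,0],
  [-0.8,0,0,2.4,0,0,0],
  [-0.8,0,0,1,0,0,0],
  [-0.8,0,0,0,0,0,0],
  [-0.8,0,0,0,0,0,0],
  [0,0,0,0,0,0,0],
  [0,0,0,0,0,0,0],
  [0,0,0,0,0,0,0],
  [0,0,0,0,0,0,0],
])

```text
time: 58.58
ee_pos: [0.6087, -0.0494, 0.0098]
tcp_rot: [-180.0, 0.1, -169.4]
wrist_force: [-1.0, -0.0, 6.1]
opening: 0.0548
```

arm_command([
  [0,0,0,-3,0,0,0],
  [0,0,0,-4,0,0,0],
  [0,0,0,-4,0,0,2.1],
  [0,0,0,-2,0,0,2.1],
  [0,0,0,0,0,0,0],
  [0,0,0,0,0,0,0],
])

```text
time: 59.32
ee_pos: [0.6076, -0.0493, 0.1371]
tcp_rot: [180.0, -0.1, -173.6]
wrist_force: [0.8, 1.2, -2.5]
opening: 0.0553
```

Run:
```python
from h import *
plan(.5003,-.4222,186.3,.10)
```

```text
t 59.33 p [ 0.6076 -0.0493  0.1371] rot [ 1.800e+02 -1.000e-01 -1.736e+02] op 0.0553 F [ 0.8  1.2 -2.5] q [ -5.  12.   8.  86.  -0. -11.] 
 turn first [ 0.01 -0.12  0.14] then shift cm [ 14.76 -35.89   3.71]
```

arm_command([
  [0,1.5,-3.6,0,0,0,0.1],
  [0,1.5,-3.6,0,0,0,0],
  [0,1.5,-3.6,0,0,0,0],
  [0,1.5,-3.6,0,0,0,0],
  [0,1.5,-3.6,0,0,0,0],
  [0,1.5,-3.6,0,0,0,0],
  [0,1.5,-3.6,0,0,0,0],
  [0,1.5,-3.6,0,0,0,0],
  [0,1.5,-3.6,0,0,0,0],
  [0,1.3,-3.5,0,0,0,0],
])

```text
time: 60.58
ee_pos: [0.4994, -0.4232, 0.1367]
tcp_rot: [179.9, -0.1, -173.7]
wrist_force: [-0.1, 0.4, -2.8]
opening: 0.055
```

arm_command([
  [0,0,0,2,0,0,0],
  [0,0,0,2,0,0,0],
  [0,0,0,1,0,0,0],
  [0,0,0,0,0,0,0],
  [0,0,0,0,0,0,0],
  [0,0,0,0,0,0,0],
])

```text
time: 61.32
ee_pos: [0.5008, -0.4226, 0.0896]
tcp_rot: [-179.9, 0.0, -173.7]
wrist_force: [0.8, -0.7, -1.6]
opening: 0.0549
```

Run:
```python
from h import *
plan(.5003,-.4222,186.3,.0605)
```

```text
t 61.33 p [ 0.5008 -0.4226  0.0896] rot [-179.9    0.  -173.7] op 0.0549 F [ 0.8 -0.7 -1.6] q [-40.  19.  11.  82.  -0. -46.] 
 turn first [-0.07  0.04  0.01] then shift cm [0.05 0.05 2.91]
```

arm_command([
  [0,0.05,0.05,1.5,0,0,0],
  [0,0,0,1,0,0,0],
  [0,0,0,0.2,0,0,0],
  [0,0,0,0.1,0,0,0],
  [0,0,0,0,0,0,0],
  [0,0,0,0,0,0,0],
])

```text
time: 62.08
ee_pos: [0.5, -0.4221, 0.0611]
tcp_rot: [-180.0, 0.0, -173.7]
wrist_force: [-0.0, 0.2, -1.2]
opening: 0.0551
```

arm_command([
  [0,0,0,0.1,0,0,0],
  [0,0,0,0,0,0,0],
])

```text
time: 62.32
ee_pos: [0.5, -0.4221, 0.0599]
tcp_rot: [-180.0, 0.0, -173.7]
wrist_force: [-0.3, -0.8, -1.4]
opening: 0.0555
```

arm_command([
  [0,0,0,0.1,0,0,0],
  [0,0,0,0,0,0,0],
  [-0.6,0,0,0,0,0,0],
  [-0.6,0,0,0,0,0,0],
  [-0.8,0,0,0,0,0,0],
  [-0.8,0,0,-3,0,0,0],
  [-0.8,0,0,-4,0,0,-3],
  [-0.8,0,0,-2,0,0,-3.7],
  [-0.8,-1.7,3.4,0,0,0,0],
  [-0.8,-1.7,3.4,0,0,0,0],
])

```text
time: 63.58
ee_pos: [0.5179, -0.3476, 0.1488]
tcp_rot: [-180.0, 0.0, -167.1]
wrist_force: [0.5, 0.0, 0.5]
opening: 0.0771
```

arm_command([
  [-0.8,-1.7,3.4,0,0,0,0],
  [-0.8,-1.7,3.4,0,0,0,0],
  [-0.8,-1.7,3.4,0,0,0,0],
  [-0.8,-1.7,3.4,0,0,0,0],
  [-0.8,-1.7,3.4,0,0,0,0],
  [-0.8,-1.7,3.4,0,0,0,0],
  [-0.8,0,0,0,0,0,0],
  [-0.8,0,0,0,0,0,0],
  [-0.8,0,0,0,0,0,0],
])

```text
time: 64.7
ee_pos: [0.571, -0.1272, 0.1486]
tcp_rot: [-180.0, -0.0, -167.1]
wrist_force: [-0.1, 0.5, -0.1]
opening: 0.0772
```

Run:
```python
from h import *
c=cam('top'); c['n']=2; stack(c,.086); tapes(c); plan(.6196,.052,193,.07)
```

```text
carton cen 499.7 -420.7 rect [ 499.5 -417.6] [83.5 66.5] 6.2
tape cen 499.9 -421.0 rect [ 500.3 -420.9] [79.6 15.4] 6.7
foot cen 499.4 -423.2 rect [ 500.2 -422. ] [133.  112.4] 5.6
yel None
tape [ 613.6 -117.2] -12.7 [ 28. 127.]
tape [619.8  52.5] 13.0 [79. 13.]
tape [ 580.5 -137.7] 23.7 [17. 10.]
t 64.75 p [ 0.5711 -0.1273  0.1486] rot [-180.    -0.  -167.1] op 0.0768 F [ 0.3 -0.1 -0. ] q [-13.   9.   5.  86.  -0. -25.] 
 turn first [-0.01 -0.01 -0.08] then shift cm [-8.76 16.38  7.86]
```

View pics/st_2.png

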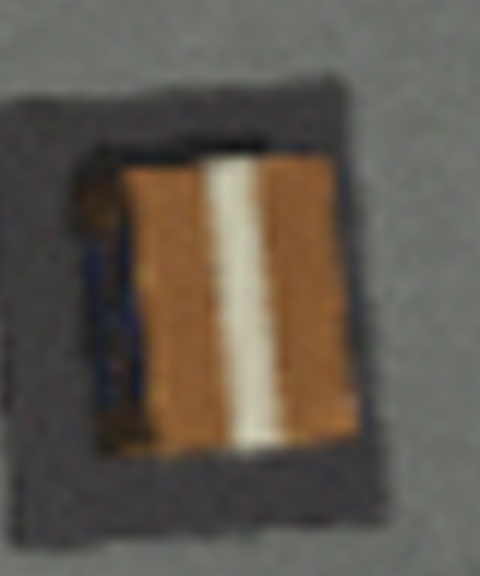

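Carton 2's tape centre is (500.1, −421.0), against carton 1 at (500.0, −420.5) and the foot at (500.3, −421.7). That is aligned within about 1 mm, so I go on to carton 3.

arm_command([
  [-0.8,-1.8,3.3,0,0,0,0],
  [-0.8,-1.8,3.3,0,0,0,0],
  [-0.8,-1.8,3.3,0,0,0,0],
  [-0.8,-1.7,3.3,2.5,0,0,0],
  [-0.8,-1.7,3.2,2.5,0,0,0],
  [-0.8,0,0,2.5,0,0,0],
  [-0.8,0,0,0,0,0,0],
  [-0.8,0,0,0,0,0,0],
  [-0.8,0,0,0,0,0,0],
])

```text
time: 65.88
ee_pos: [0.6208, 0.0526, 0.0751]
tcp_rot: [-180.0, 0.1, -167.1]
wrist_force: [0.1, 0.1, 0.5]
opening: 0.077
```

Run:
```python
from h import *
plan(.6197,.0518,193,.01)
```

```text
t 65.88 p [0.6208 0.0526 0.0751] rot [-1.800e+02  1.000e-01 -1.671e+02] op 0.0770 F [0.1 0.1 0.5] q [ 5. 15.  4. 79. -0. -8.] 
 turn first [-0.03  0.11 -0.06] then shift cm [ 0.12 -0.05  6.51]
```

arm_command([
  [-0.8,0.1,-0.05,3,0,0,0],
  [-0.8,0,0,2.5,0,0,0],
  [-0.8,0,0,1,0,0,0],
  [-0.8,0,0,0,0,0,0],
  [-0.8,0,0,0,0,0,0],
  [0,0,0,0,0,0,0],
  [0,0,0,0,0,0,0],
  [0,0,0,0,0,0,0],
  [0,0,0,0,0,0,0],
])

```text
time: 67.0
ee_pos: [0.6199, 0.0525, 0.0098]
tcp_rot: [-180.0, 0.1, -167.0]
wrist_force: [-0.3, 0.9, 6.8]
opening: 0.0555
```

arm_command([
  [0,0,0,-3,0,0,0],
  [0,0,0,-5,0,0,0],
  [0,0,0,-5,0,0,3],
  [0,0,0,-3,0,0,3.6],
  [0,0,0,0,0,0,0],
  [0,0,0,0,0,0,0],
  [0,0,0,0,0,0,0],
])

```text
time: 67.88
ee_pos: [0.6185, 0.0524, 0.1664]
tcp_rot: [-180.0, -0.2, -173.6]
wrist_force: [-0.0, -0.5, -2.3]
opening: 0.0552
```

Run:
```python
from h import *
plan(.5002,-.4225,186.3,.125)
```

```text
t 67.88 p [0.6185 0.0524 0.1664] rot [-180.    -0.2 -173.6] op 0.0552 F [-0.  -0.5 -2.3] q [ 5. 14. 13. 89. -0. -2.] 
 turn first [-0.   -0.19  0.13] then shift cm [ 16.97 -45.91   4.14]
```

arm_command([
  [0,1.4,-3.8,0,0,0,0.1],
  [0,1.4,-3.8,0,0,0,0],
  [0,1.4,-3.8,0,0,0,0],
  [0,1.4,-3.8,0,0,0,0],
  [0,1.4,-3.8,0,0,0,0],
  [0,1.4,-3.8,0,0,0,0],
  [0,1.4,-3.8,0,0,0,0],
  [0,1.4,-3.8,0,0,0,0],
  [0,1.4,-3.8,0,0,0,0],
  [0,1.4,-3.8,0,0,0,0],
])

```text
time: 69.12
ee_pos: [0.521, -0.3416, 0.1672]
tcp_rot: [179.9, -0.1, -173.7]
wrist_force: [0.4, 0.2, -2.6]
opening: 0.0552
```

arm_command([
  [0,1.5,-3.9,0,0,0,0],
  [0,1.4,-3.9,0,0,0,0],
  [0,0,0,2,0,0,0],
  [0,0,0,2,0,0,0],
  [0,0,0,0,0,0,0],
  [0,0,0,0,0,0,0],
  [0,0,0,0,0,0,0],
])

```text
time: 70.0
ee_pos: [0.5019, -0.4214, 0.1296]
tcp_rot: [-179.9, 0.0, -173.7]
wrist_force: [0.1, -0.2, -2.2]
opening: 0.0555
```

Run:
```python
from h import *
plan(.5002,-.4225,186.3,.0965)
```

```text
t 70.00 p [ 0.5019 -0.4214  0.1296] rot [-179.9    0.  -173.7] op 0.0555 F [ 0.1 -0.2 -2.2] q [-40.  19.  15.  86.  -0. -46.] 
 turn first [-0.06  0.04  0.02] then shift cm [ 0.18 -0.1   3.31]
```

arm_command([
  [0,0.15,-0.1,1.5,0,0,0],
  [0,0,0,1.3,0,0,0],
  [0,0,0,0.3,0,0,0],
  [0,0,0,0.2,0,0,0],
  [0,0,0,0,0,0,0],
  [0,0,0,0,0,0,0],
])

```text
time: 70.75
ee_pos: [0.5003, -0.4226, 0.0959]
tcp_rot: [-180.0, 0.0, -173.7]
wrist_force: [0.1, -0.2, -1.7]
opening: 0.0554
```

arm_command([
  [0,0,0,0.1,0,0,0],
  [0,0,0,0,0,0,0],
])

```text
time: 71.0
ee_pos: [0.5003, -0.4226, 0.0958]
tcp_rot: [-179.9, 0.0, -173.7]
wrist_force: [-1.6, 2.2, 5.5]
opening: 0.055
```

arm_command([
  [-0.6,0,0,0,0,0,0],
  [-0.6,0,0,0,0,0,0],
  [-0.8,0,0,0,0,0,0],
  [-0.8,0,0,-3,0,0,0],
  [-0.8,0,0,-4,0,0,7],
  [-0.8,0,0,-2,0,0,7.2],
  [-0.8,1.1,3.5,0,0,0,0],
  [-0.8,1.1,3.5,0,0,0,0],
  [-0.8,1.1,3.5,0,0,0,0],
  [-0.8,1.1,3.5,0,0,0,0],
])

```text
time: 72.25
ee_pos: [0.4756, -0.2766, 0.1846]
tcp_rot: [-180.0, 0.0, 172.1]
wrist_force: [0.8, 0.3, 0.6]
opening: 0.0768
```

arm_command([
  [-0.8,1.1,3.5,0,0,0,0],
  [-0.8,1.1,3.5,0,0,0,0],
  [-0.8,0,0,0,0,0,0],
  [-0.8,0,0,0,0,0,0],
  [-0.8,0,0,0,0,0,0],
])

```text
time: 72.88
ee_pos: [0.4638, -0.2061, 0.1845]
tcp_rot: [-180.0, -0.0, 172.0]
wrist_force: [0.3, -0.6, -0.3]
opening: 0.0768
```

Run:
```python
from h import *
c=cam('top'); c['n']=3; stack(c,.122); tapes(c); plan(.4388,-.0555,172.1,.07)
```

```text
carton cen 499.4 -421.0 rect [ 499.7 -420.7] [83.7 59.7] 6.4
tape cen 499.9 -421.4 rect [ 499.6 -421.4] [79.  15.7] 6.2
foot cen 501.9 -436.5 rect [ 497.3 -428. ] [139.8 109.2] 5.6
yel None
tape [438.9 -55.1] -7.9 [13. 79.]
t 72.92 p [ 0.4638 -0.2061  0.1844] rot [-180.   -0.  172.] op 0.0767 F [ 0.5 -0.6 -0.4] q [-24.  -2.  -2.  90.  -0. -16.] 
 turn first [-0.01 -0.03 -0.06] then shift cm [ 4.54 14.57 11.44]
```

Carton 3's tape is at (499.7, −421.4), which is flush. Now the last carton.

arm_command([
  [-0.8,1.1,3.6,0,0,0,0],
  [-0.8,1.1,3.6,0,0,0,0],
  [-0.8,1.1,3.7,3.5,0,0,0],
  [-0.8,1.1,3.6,3.5,0,0,0],
  [-0.8,0.1,0,3.5,0,0,0],
  [-0.8,0,0,0.5,0,0,0],
  [-0.8,0,0,0,0,0,0],
  [-0.8,0,0,0,0,0,0],
  [-0.8,0,0,0,0,0,0],
])

```text
time: 74.05
ee_pos: [0.4397, -0.056, 0.0757]
tcp_rot: [-180.0, 0.1, 172.1]
wrist_force: [-0.7, 0.2, 0.6]
opening: 0.0768
```

Run:
```python
from h import *
plan(.4388,-.0557,172.1,.01)
```

```text
t 74.05 p [ 0.4397 -0.056   0.0757] rot [-1.800e+02  1.000e-01  1.721e+02] op 0.0768 F [-0.7  0.2  0.6] q [ -7. -10. -22.  78.  -0.   1.] 
 turn first [-0.01  0.08 -0.05] then shift cm [0.09 0.01 6.57]
```

arm_command([
  [-0.8,0.05,0,3,0,0,0],
  [-0.8,0,0,2.5,0,0,0],
  [-0.8,0,0,1,0,0,0],
  [-0.8,0,0,0,0,0,0],
  [-0.8,0,0,0,0,0,0],
  [0,0,0,0,0,0,0],
  [0,0,0,0,0,0,0],
  [0,0,0,0,0,0,0],
  [0,0,0,0,0,0,0],
])

```text
time: 75.18
ee_pos: [0.4392, -0.0556, 0.0107]
tcp_rot: [-180.0, 0.1, 172.1]
wrist_force: [-0.9, 0.3, 5.7]
opening: 0.0553
```

arm_command([
  [0,0,0,-3,0,0,0],
  [0,0,0,-5,0,0,0],
  [0,0,0,-5,0,0,-7],
  [0,0,0,-5,0,0,-7.2],
  [0,0,0,-1.5,0,0,0],
  [0,0,0,0,0,0,0],
  [0,0,0,0,0,0,0],
])

```text
time: 76.05
ee_pos: [0.438, -0.0554, 0.2027]
tcp_rot: [180.0, -0.2, -173.8]
wrist_force: [-0.5, -0.6, -2.3]
opening: 0.055
```

Run:
```python
from h import *
plan(.5004,-.4225,186.3,.155)
```

```text
t 76.05 p [ 0.438  -0.0554  0.2027] rot [ 180.    -0.2 -173.8] op 0.0550 F [-0.5 -0.6 -2.3] q [ -7. -10.  -8.  93.  -0. -13.] 
 turn first [ 0.03 -0.17 -0.06] then shift cm [ -2.18 -37.18   4.77]
```

arm_command([
  [0,-0.2,-3.7,0,0,0,0],
  [0,-0.2,-3.7,0,0,0,0],
  [0,-0.2,-3.7,0,0,0,0],
  [0,-0.2,-3.7,0,0,0,0],
  [0,-0.2,-3.7,0,0,0,0],
  [0,-0.2,-3.7,0,0,0,0],
  [0,-0.2,-3.7,0,0,0,0],
  [0,-0.3,-3.7,0,0,0,0],
  [0,-0.3,-3.8,0,0,0,0],
  [0,-0.2,-3.8,0,0,0,0],
])

```text
time: 77.3
ee_pos: [0.5009, -0.4236, 0.2023]
tcp_rot: [179.9, -0.1, -173.7]
wrist_force: [0.8, 1.0, -1.3]
opening: 0.0552
```

arm_command([
  [0,0,0,2,0,0,0],
  [0,0,0,2,0,0,0],
  [0,0,0,0,0,0,0],
  [0,0,0,0,0,0,0],
  [0,0,0,0,0,0,0],
])

```text
time: 77.92
ee_pos: [0.5015, -0.4229, 0.1655]
tcp_rot: [-179.9, 0.0, -173.7]
wrist_force: [0.1, 0.8, -1.9]
opening: 0.0554
```

Run:
```python
from h import *
plan(.5004,-.4226,186.3,.1335)
```

```text
t 77.92 p [ 0.5015 -0.4229  0.1655] rot [-179.9    0.  -173.7] op 0.0554 F [ 0.1  0.8 -1.9] q [-40.  19.  19.  90.  -0. -46.] 
 turn first [-0.06  0.03 -0.  ] then shift cm [0.1  0.04 3.2 ]
```

arm_command([
  [0,0.05,0,1.5,0,0,0],
  [0,0,0,1.2,0,0,0],
  [0,0,0,0.3,0,0,0],
  [0,0,0,0.2,0,0,0],
  [0,0,0,0,0,0,0],
  [0,0,0,0,0,0,0],
])

```text
time: 78.68
ee_pos: [0.5008, -0.423, 0.1329]
tcp_rot: [-180.0, 0.0, -173.7]
wrist_force: [-0.6, -1.1, -2.1]
opening: 0.0551
```

arm_command([
  [0,0,0,0.1,0,0,0],
  [0,0,0,0,0,0,0],
])

```text
time: 78.92
ee_pos: [0.5009, -0.423, 0.1327]
tcp_rot: [-179.9, 0.0, -173.7]
wrist_force: [-1.8, 1.2, 6.4]
opening: 0.0552
```

Contact is made at the expected height. I release, lift and move clear, then check the result.

arm_command([
  [-0.6,0,0,0,0,0,0],
  [-0.6,0,0,0,0,0,0],
  [-0.8,0,0,0,0,0,0],
  [-0.8,0,0,-3,0,0,0],
  [-0.8,0,0,-4,0,0,0],
  [-0.8,0,0,-2,0,0,0],
  [-0.8,0,3.5,0,0,0,0],
  [-0.8,0,3.5,0,0,0,0],
  [-0.8,0,3.5,0,0,0,0],
  [-0.8,0,3.5,0,0,0,0],
])

```text
time: 80.18
ee_pos: [0.4852, -0.2826, 0.2216]
tcp_rot: [-180.0, -0.0, -173.7]
wrist_force: [1.2, -0.7, 0.0]
opening: 0.0769
```

arm_command([
  [-0.8,0,3.5,0,0,0,0],
  [-0.8,0,3.5,0,0,0,0],
  [-0.8,0,3.5,0,0,0,0],
  [-0.8,0,3.5,0,0,0,0],
  [-0.8,0,3.5,0,0,0,0],
  [-0.8,0,3.5,0,0,0,0],
  [-0.8,0,0,0,0,0,0],
  [-0.8,0,0,0,0,0,0],
  [-0.8,0,0,0,0,0,0],
])

```text
time: 81.3
ee_pos: [0.4624, -0.0757, 0.2215]
tcp_rot: [-180.0, -0.0, -173.8]
wrist_force: [0.3, 0.0, 0.0]
opening: 0.0767
```

Run:
```python
from h import *
c=cam('top'); c['n']=4; stack(c,.158); show(c)
s=cam('scene'); save(s,'s9')
im=s['color'][:,:,::-1]; u=proj(s,[[.5,-.422,.08]])[0].astype(int)
a=cv2.resize(im[u[1]-60:u[1]+60,u[0]-50:u[0]+50],(400,480),interpolation=cv2.INTER_CUBIC)
b=cv2.resize(im[140:260,420:520],(400,480),interpolation=cv2.INTER_CUBIC)
cv2.imwrite('pics/fin.png',np.hstack([a,b]))
```

```text
carton cen 500.3 -421.2 rect [ 500.3 -417.5] [85.  66.8] 5.9
tape cen 501.1 -421.8 rect [ 501.  -421.8] [79.5 15.1] 6.6
foot cen 500.8 -437.3 rect [ 501.6 -436.9] [132.2 112.1] 5.8
yel None
bin [461.6 430. ] -83.2 [154. 119.] 14
cartons [ 505.9 -455.1] -4.2 [94. 74.] 10
cartons [ 477.7 -114.6] 84.4 [95. 89.] 15
cartons [ 430.6 -175.3] -10.5 [171.  35.] 14
```

View pics/fin.png

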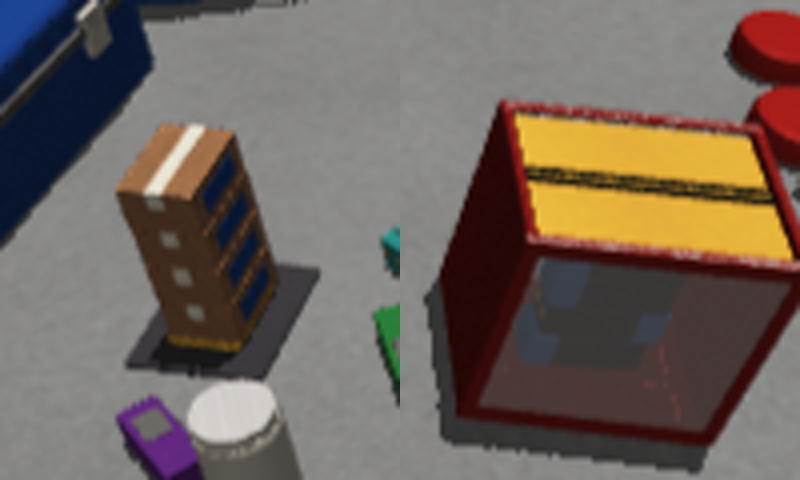

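View pics/s9.png

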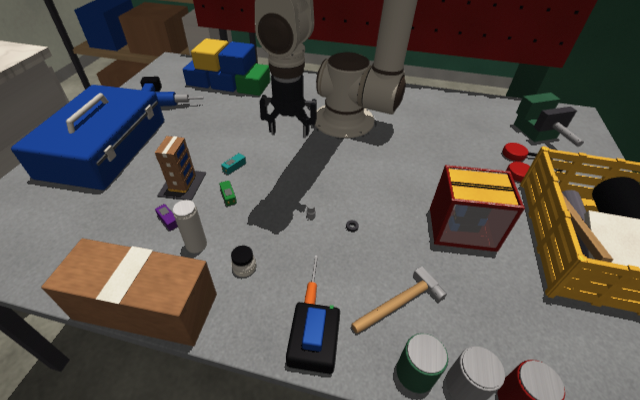

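The final view shows a square four-carton column on the pad at about (178,165). The box flaps are shut at about (480,187), no packs or cartons are left on the bench, and the other things stand where they were. I hand the job in.

Run:
```python
from h import *
print(bot.get_obs()['time'], bot.job_done())
```

```text
the job is handed in; nothing more can be done
81.4 None
```

All four spent packs went into the return box, and all four cartons are stacked in one column on the yellow pad. I handed the job in at 81.4 s, with no verdict reported.

- **Packs:** the last pictures show both flaps shut and nothing lying on them. Three blue ends show through the clear side. I did not see the fourth pack's blue end, but no pack is left on the bench.
- **Cartons:** the first one landed about 2.8 mm off, so I regripped it and shifted it. The tape centres of the four are at x 499.7–501.0 and y −420.5 to −421.8 mm, against the stand foot at (500.3, −421.7). Their yaw is 6.2–6.7°, against about 6° for the foot and 6.3° for the pad.
- **Check that disagreed:** the automatic foot outline failed for the two upper layers, because the tall column's side and shadow got into the mask. For those I relied on the tape position and the side view, where the column looks straight.
- **Other things on the bench:** the bystanders look unmoved in the last scene picture. I did not measure their positions.

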